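Clamp the cup brush in the brushing spindle

TASK

Fit the cup brush that has a shank to the cleaning spindle: lift it off its peg, lay it down on its side on the green cloth and let go, so that you can take it again another way, then slide its shank fully home into the tilted, open chuck and let go. Then swing the lever on the chuck's sleeve over to close the three jaws until they grip the shank tightly - stop when it goes firm, do not force it - so that the brush stays home and straight in the chuck. Leave the other loose things on the bench where they are.

Things in the scene. Friction and masses are not known exactly. Their poses are not given: they have to be found in the camera images.
- brush: Cup brush with shank, 0.16 kg. Pale octagonal bristle ring (56 mm across flats, 36 mm bore, 45 mm deep), black hub (48 to 40 mm wide) at z 45 to 62 mm, round steel shank (14 mm thick) at z 62 to 117 mm. Origin: centre of the open rim; z along the axis to the shank; x, y normal to flats. Mass centre z = 36 mm. It hangs y up, shank 25 degrees up; lying on a flat, its axis is level, 28 mm up.
- brush_tip (a point): End of the brush's shank, on its axis, 117 mm from the bristle rim.
- brush_shank (a point): Point on the axis of the shank, 25 mm from its end.
- mat: Green cleaning cloth, flat and fixed, 300 mm (x) by 240 mm (y), 2 mm thick, in the middle of the bench. Origin: centre of its underside on the table.
- chuck: Steel 3-jaw chuck of the grey spindle, 48 mm thick, axis tilted 45 degrees. Origin: centre of its mouth, 150 mm up; z points out of the mouth along the axis, x is level, -y is its upper side. Bore 24 mm wide, 45 mm deep. The open jaws leave a 23 mm throat and stand 7 mm proud. With the shank home the brush's hub is 10 mm off the mouth. An 80 mm thick motor lies at z -60 to -150 mm.
- sleeve (a joint): Turn of the chuck's sleeve, 0 to 1.8 rad; stays where left (4 N at the ball moves it). 0: jaws open; each closes 4.5 mm per rad, meeting the 14 mm shank at about 1.0; it is tight at about 8 N on the ball and forced at twice that. It turns about chuck +z (counter-clockwise looking into the mouth); the lever points along (sin(q-0.75), -cos(q-0.75), 0) in the chuck's frame.
- lever_ball (a point): Centre of the black ball (22 mm) at the end of the sleeve's lever, 85 mm from the chuck axis, 30 mm behind the mouth. The lever is a steel rod 12 mm thick from the sleeve (62 mm in diameter) to the ball.
- lever_grip (a point): Point on the sleeve lever's rod, 68 mm from the chuck axis, 30 mm behind the mouth.
- jaw0: One of the chuck's three jaws (all move together). Its origin is at the chuck's mouth centre when open.
- jaw1: Second jaw, likewise.
- jaw2: Third jaw, likewise.
- stand_a: Grey peg stand, 162 mm high on a 100 x 110 mm foot; the brush hangs on it. Origin: on the table under the peg's root. The peg (18 mm thick, 36 mm long, 44 mm collar at its root) starts at z = 150 mm and points to the stand's -y, 25 degrees up. The brush's axis hangs 9 mm below the peg's and must be drawn over 40 mm along it to come off.
- stand_b: Like stand_a, but the spare brush hangs on it. The two stands may change places.
- spare: Spare cup brush without a shank, 62 mm long, hanging on the other stand. Origin: centre of its bristle rim, z towards its hub. Leave alone.
- cover_a: Black slotted box cover, 130 x 180 x 18 mm, lying beyond the cloth. Origin: centre of its underside. Leave alone.
- cover_b: Another such cover, lying to the right. Leave alone.
- tumbler: Clear plastic tumbler, 72 mm wide, 65 mm high. Origin: centre of its underside. Leave alone.
- scrubber: Hand scrubbing brush, 35 x 110 x 38 mm, on the edge of the cloth nearest the robot. Origin: centre of its underside. Leave alone.
- screwdriver: Screwdriver, 170 mm long, lying beyond the spindle. Leave alone.
- bottle: White bottle, 60 mm wide, 170 mm high, beyond the spindle. Origin: centre of its underside. Leave alone.
Mind the look-alikes: they are no part of the job. What is shaped like the brush but blue or turquoise is not meant.

How it is judged:
By the outcome, as a careful person would: the job done as asked, in the order asked, and still so for the second after the job is handed in, with the robot touching nothing.
It also fails if it takes over 72 s, if anything falls off the work surface, if the arm or the gripper's body presses on something with over 40 N, if the wrist force passes 120 N, or if a joint passes its speed limit or range.

ROBOT

A 7-joint arm with a two-finger parallel gripper is mounted at the origin on the work surface. World frame = base frame: x ahead of the robot, y to its left, z up, the work surface at z = 0. Lengths are in m, angles in rad, forces in N, time in s.
With the tool pointing down it reaches from about 0.425 to 0.925 m from the base axis. Payload 6.8 kg.
Tool frame: the origin (TCP) lies on the centre line of the jaws, within the pads' length; the fingertips stand 11 mm ahead of it and the grasp point (between the pads) lies 8 mm behind it; z points along the fingers, y is the line along which they close (so a half turn about z gives the same grasp; the last joint's range is limited). The gripper opens to 88 mm and grips with 3 to 60 N. Pads are 20 mm wide; open, the fingers measure 115 mm over their backs; the gripper's body (75 mm by 178 mm) begins 61 mm behind the grasp point.
Start: joints at [-1.401, 0.477, 0.022, 1.555, -0.011, 1.109, -0.083], TCP at [0.185, 0.649, 0.234] pointing down, gripper open.
Joint ranges: [-2.96, 2.96], [-0.34, 2.1], [-1.41, 1.46], [0.24, 2.44], [-1.37, 4.51], [0.17, 1.92], [-2.96, 2.96]. Speed limits (rad/s): [2.39, 2.39, 3.14, 3.14, 3.14, 3.14, 3.14].

INTERFACE

Orientations are given as a 3x3 rotation matrix whose columns are the frame's x, y, z axes.
In Python, from workcell import observe, capture, sign_off gives the robot as it stands.
- The arm moves only by the tool arm_command, never from a script. Its argument "increments" is a list of rows, each a list of 3 entries, a list of its own where there are three numbers: the shift along the tool's x, y, z normalised to -1 to 1, where 1 is 25 mm, then the turn, a rotation vector about the tool's x, y, z normalised to -1 to 1, where 1 is 5 degrees, then the finger opening in mm, from 0 to 87.8. In form: [[[dx, dy, dz], [rx, ry, rz], gripper], ...]. A call has 1 to 5 rows; each row shifts and turns the commanded pose from where the row before left it, along the tool's axes as they then stand; what a row does not reach is not made up. A row lasts 1/10 s, in which the tool goes at most 50 mm and 8.59 degrees, less where a joint would pass 70% of its speed; a pose out of reach is approached as far as the arm can. A call with a number of a shift or a turn outside -1 to 1 is refused whole. A call with a gripper value outside its range is refused whole. The fingers move at their own pace and stop on an object; "newtons" is the grip in N (left out, the last holds). Time passes only in rows, so rows that do not move let the fingers close. It gives the time, the measured TCP pose, the force, the opening and the grip force at its end, in the units of the state.
- observe(): the state, without advancing time (a new reading comes with each control period).
- capture(name): name is "side" or "top"; returns a dict with "image" (480x640x3 uint8, red, green, blue), "depth" (480x640 float32, m along the optical axis (not along the pixel's ray), 0 where there is no reading), "fx", "fy", "cx", "cy" (pixels), "k1" (the pictures are not rectified: a ray, as slopes to the right and down, at radius r is drawn at 1 + k1 r^2 times it, then the intrinsics apply), "R" (3x3) and "t" (3): a world point X has camera coordinates R X + t. Camera axes: x right, y down, z forward; pixel columns grow to the right and rows downward; lengths in m; the calibration is good to about 2 mm. A picture is of the moment at which its call begins.
- sign_off(): hands the job in; it is judged then, once.
The state is a dict: "time": time; "joint_positions": joint angles; "dq": joint speeds; "joint_torque": joint torques, N m; "tool_pos": TCP position; "ee_rot": TCP orientation; "ft_force": force on the tool from outside, world axes, zero at the start; "torque": the same for the moment, N m; "width": finger opening in m; "grasp_force": force on a finger pad.
Only numpy, scipy, OpenCV 4.12 (cv2) and the standard library are available. Lean on these libraries where they do the work, as an engineer would, in place of code of your own. Each camera call takes 0.05 s, during which the arm holds its last target. There are 200 camera calls.

## Working session

There is one attempt and no reset: what is moved stays moved. The work goes in short steps, Python scripts to look and compute and a tool call to move; the robot and the scene stay as the last step left them, time stands still between calls to the robot, and variables do not carry over. Pictures are saved under pics/ and viewed, at most 10 in all, crops included, and the job is handed in when it is done.

Besides the shell and the picture viewer there is one more tool, called as name(argument=value, ...) on one line, values as JSON. arm_command: Moves the arm, as the interface text tells. Scaled input: -1 to 1 covers 25 mm each way for a shift and 5 degrees each way for a turn. Its arguments: {"type":"object","properties":{"increments":{"type":"array","items":{"type":"array"}},"newtons":{"type":"number"}},"required":["increments"]}

```bash
ls; mkdir -p pics; python3 - <<'E'
from workcell import observe, capture
import cv2,numpy as np
s=observe(); print({k:np.round(v,3).tolist() for k,v in s.items()})
for n in("top","side"):
    c=capture(n); cv2.imwrite(f"pics/{n}0.png",c["image"][:,:,::-1]); np.savez(f"{n}0.npz",**c)
    print(n,c["fx"],c["cx"],c["cy"],c["k1"],np.round(c["R"],3).tolist(),np.round(-c["R"].T@c["t"],3))
E
```

```text
pics
{'time': 0.0, 'joint_positions': [-1.401, 0.478, 0.022, 1.556, -0.011, 1.109, -0.083], 'dq': [-0.001, -0.0, -0.0, 0.001, -0.001, -0.0, -0.001], 'joint_torque': [-0.0, -58.285, 1.534, -27.261, -0.054, 0.017, 0.0], 'tool_pos': [0.185, 0.649, 0.233], 'ee_rot': [[-0.962, 0.274, -0.0], [0.274, 0.962, -0.002], [-0.0, -0.002, -1.0]], 'ft_force': [-0.446, -0.121, 0.624], 'torque': [-0.018, -0.01, -0.008], 'grasp_force': 0.0, 'width': 0.088}
top 616.0918472061114 330.48570502181775 251.98116141257216 -0.03450769572703198 [[-0.083, -0.997, -0.004], [-0.976, 0.082, -0.202], [0.201, -0.013, -0.979]] [0.185 0.023 1.982]
side 434.5043230516881 320.1430321046694 238.95204901388445 0.0026995749904688776 [[0.941, -0.34, -0.013], [-0.232, -0.615, -0.753], [0.248, 0.711, -0.658]] [ 0.299 -0.818  0.905]
```

View pics/top0.png

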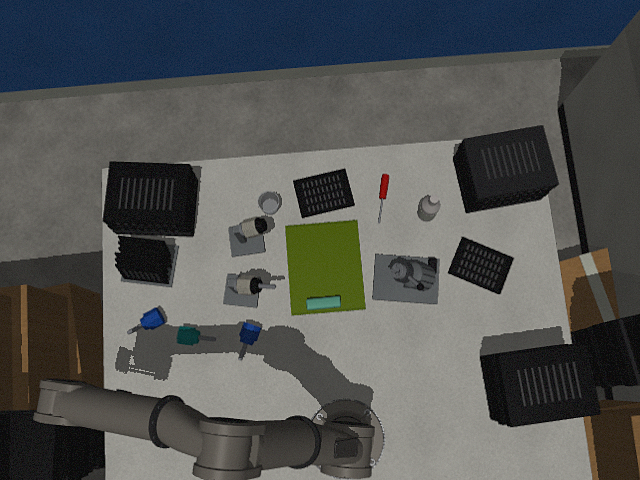

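View pics/side0.png

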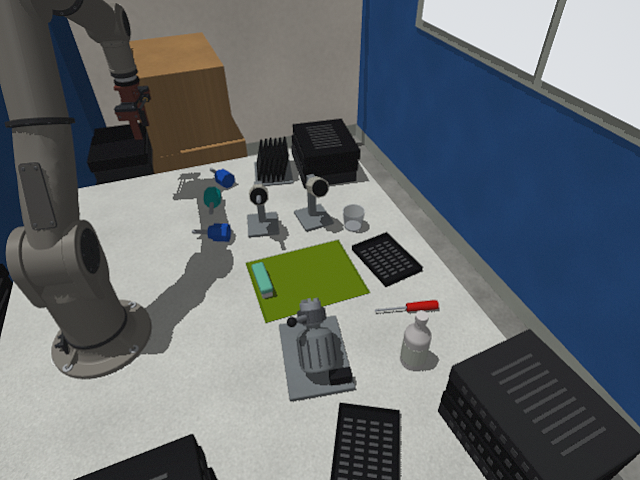

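The brush with the shank hangs on the nearer stand (top view, about (248,285), shank pointing right). The chuck is at about (405,270) and the scrubber is on the near edge of the cloth. I'll zoom in on these next.

```bash
cat > h.py <<'E'
import cv2,numpy as np
from workcell import observe,capture
def K(c): return np.array([[c["fx"],0,c["cx"]],[0,c["fy"],c["cy"]],[0,0,1.]])
def ray(c,uv):
    uv=np.atleast_2d(np.array(uv,float)); p=(uv-[c["cx"],c["cy"]])/[c["fx"],c["fy"]]; q=p.copy()
    for _ in range(5): q=p/(1+c["k1"]*(q**2).sum(1,keepdims=True))
    d=np.c_[q,np.ones(len(q))]@c["R"]; return -c["R"].T@c["t"],d   # d per unit depth
def pts(c,uv,depth): o,d=ray(c,uv); return o+d*np.asarray(depth)[:,None]
def cloud(c,u0,u1,v0,v1):
    v,u=np.mgrid[v0:v1,u0:u1]; z=c["depth"][v0:v1,u0:u1].ravel(); m=z>0
    uv=np.c_[u.ravel(),v.ravel()][m]; return pts(c,uv,z[m]),uv,c["image"][uv[:,1],uv[:,0]]
def proj(c,X):
    q=np.atleast_2d(X)@c["R"].T+c["t"]; s=q[:,:2]/q[:,2:]; s=s*(1+c["k1"]*(s**2).sum(1,keepdims=True))
    return s*[c["fx"],c["fy"]]+[c["cx"],c["cy"]]
def plane(c,uv,z): o,d=ray(c,uv); return o+d*((z-o[2])/d[:,2])[:,None]
def tri(ca,a,cb,b):
    oa,da=ray(ca,a); ob,db=ray(cb,b); da=da[0];db=db[0]
    k=np.linalg.lstsq(np.c_[da,-db],ob-oa,rcond=None)[0]; p,q=oa+da*k[0],ob+db*k[1]
    return (p+q)/2,np.linalg.norm(p-q)
def load(f): return {k:v for k,v in np.load(f).items()}
E
python3 - <<'E'
from h import *
t,s=load("top0.npz"),load("side0.npz")
out=np.zeros((600,800,3),np.uint8)
for c,(u,v,w,h),(x,y) in((t,(220,205,80,60+0),(0,0)),(t,(220,255,80,60),(0,300)),(t,(370,245,80,60),(400,0)),(s,(280,290,80,60),(400,300))):
    out[y:y+300,x:x+400]=cv2.resize(c["image"][v:v+h,u:u+w],(400,300),interpolation=cv2.INTER_CUBIC)
cv2.imwrite("pics/z1.png",out[:,:,::-1])
out=np.zeros((600,800,3),np.uint8)
for c,(u,v,w,h),(x,y) in((s,(235,165,100,75),(0,0)),):
    out=cv2.resize(c["image"][v:v+h,u:u+w],(800,600),interpolation=cv2.INTER_CUBIC)
cv2.imwrite("pics/z2.png",out[:,:,::-1])
# depth check: table/mat
P,uv,col=cloud(t,280,370,215,320); g=(col[:,1]>1.5*col[:,2].astype(float)+20)&(col[:,1]>80)&(col[:,0]>60)
print("mat",P[g].mean(0),P[g].min(0),P[g].max(0))
r=cv2.minAreaRect(P[g][:,:2].astype(np.float32)*1000);print(r)
E
```

```text
mat [0.55086254 0.01981682 0.00241635] [ 0.39706541 -0.09913943 -0.01576047] [0.69665047 0.14055631 0.02788614]
((546.8654174804688, 20.69031524658203), (239.59971618652344, 299.4677734375), 89.94086456298828)
```

View pics/z1.png

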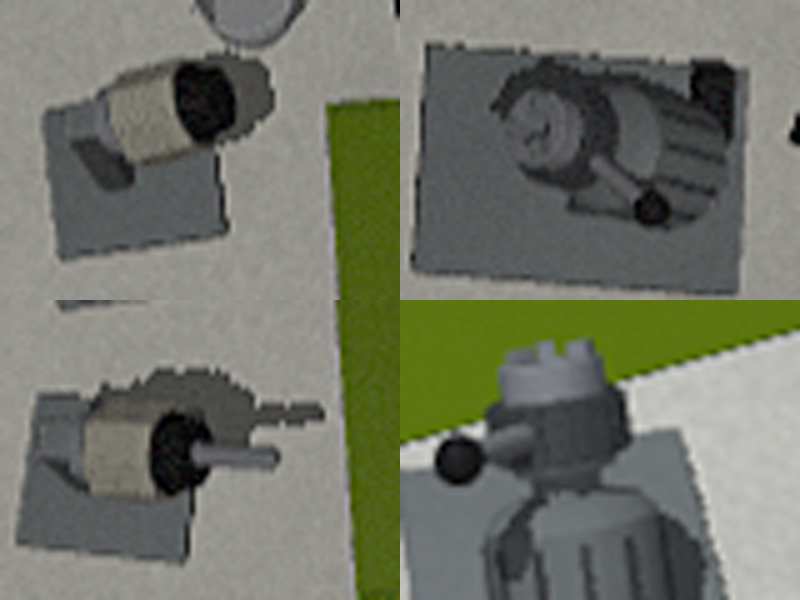

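View pics/z2.png

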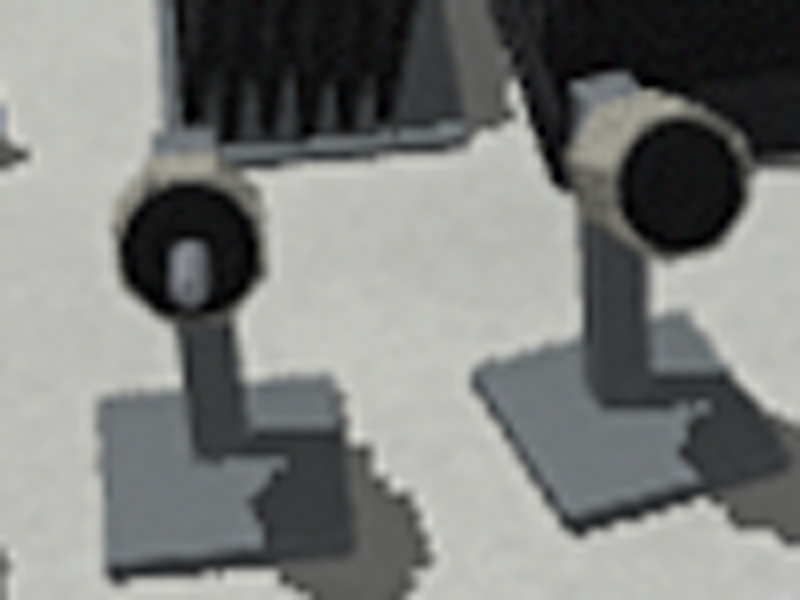

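The brush's shank tip is at about top (275,286) and side (259,198). The chuck mouth is at about top (398,269), with the lever and ball toward the robot at top (420,286). Next I'll fit simple cylinders to the depth points.

```bash
python3 - <<'E'
from h import *
from scipy.optimize import least_squares
t,s=load("top0.npz"),load("side0.npz")
# table noise
P,_,_=cloud(t,300,350,325,335); print("table z",P[:,2].mean(),P[:,2].std())
P,_,_=cloud(s,200,240,300,330); print("table z side",P[:,2].mean(),P[:,2].std())
def fitcyl(Q,R,el,p0,sgn,zref):
    # axis through (x,y,zref) with elevation el, heading h ; radius R
    def ax(p): return np.array([np.cos(p[2])*np.cos(el),np.sin(p[2])*np.cos(el),np.sin(el)])
    def f(p):
        a=ax(p); d=Q-[p[0],p[1],zref if len(p)<4 else p[3]]; return (np.linalg.norm(d-np.outer(d@a,a),axis=1)-R)*1000
    r=least_squares(f,p0,loss="soft_l1",f_scale=2.); return r.x,np.median(np.abs(r.fun)),ax(r.x)
# bristle ring: pale colour near stand
for nm,c,b in(("top",t,(225,268,262,315)),("side",s,(245,275,180,210))):
    P,uv,col=cloud(c,*b); col=col.astype(float)
    m=(P[:,2]>.1)&(col[:,0]-col[:,2]>18)&(col[:,0]>90); print(nm,m.sum(),P[m].mean(0),P[m].std(0)); np.save("br_"+nm,P[m])
Q=np.load("br_top.npy")
print("ring fit",fitcyl(Q,.0285,np.radians(25),[Q[:,0].mean(),Q[:,1].mean(),-np.pi/2,.15],1,0))
Q=np.r_[Q,np.load("br_side.npy")]
print("ring both",fitcyl(Q,.0285,np.radians(25),[Q[:,0].mean(),Q[:,1].mean(),-np.pi/2,.15],1,0))
# shank points top
P,uv,col=cloud(t,258,278,280,292); m=P[:,2]>.13
print(np.c_[uv[m],P[m].round(3)][::4].tolist(), m.sum())
# tri tip
print("tip tri",tri(t,(274.5,286.4),s,(258.75,196.5)))
# motor
for nm,c,b in(("top",t,(400,445,250,300)),("side",s,(290,350,330,385))):
    P,uv,col=cloud(c,*b); m=(P[:,2]>.05)&(P[:,2]<.15); print(nm,m.sum(),P[m].mean(0),P[m].std(0)); np.save("mo_"+nm,P[m])
P,uv,col=cloud(t,385,410,255,290); m=P[:,2]>.13; print("mouth pts",P[m].mean(0),P[m].max(0),m.sum())
E
```

```text
table z 0.0008711221377401384 0.005147277538817549
table z side 0.001297652046190476 0.001807491723082587
top 0 [nan nan nan] [nan nan nan]
side 0 [nan nan nan] [nan nan nan]<stdin>:16: RuntimeWarning: Mean of empty slice.
  ret = um.true_divide(
  ret = _var(a, axis=axis, dtype=dtype, out=out, ddof=ddof,
  arrmean = um.true_divide(arrmean, div, out=arrmean,
  ret = um.true_divide(
<stdin>:18: RuntimeWarning: Mean of empty slice.
  ret = ret.dtype.type(ret / rcount)
Traceback (most recent call last):
ValueError: Initial guess is outside of provided bounds
```

```bash
cat > fit.py <<'E'
from h import *
from scipy.optimize import least_squares
def ax(h,el): return np.array([np.cos(h)*np.cos(el),np.sin(h)*np.cos(el),np.sin(el)])
def fitcyl(Q,R,el,p0,zref=None):
    def f(p):
        a=ax(p[2],el); d=Q-[p[0],p[1],p[3] if zref is None else zref]; return (np.linalg.norm(d-np.outer(d@a,a),axis=1)-R)*1000
    r=least_squares(f,p0,loss="soft_l1",f_scale=2.); return r.x.round(4),np.median(np.abs(r.fun)).round(2)
E
python3 - <<'E'
from fit import *
t,s=load("top0.npz"),load("side0.npz")
print(t["image"][285,242],t["image"][290,240],t["depth"][285,242],s["image"][186,258],s["image"][190,251])
Qs=[]
for nm,c,b in(("top",t,(235,254,270,302)),("side",s,(247,270,178,208))):
    P,uv,col=cloud(c,*b); col=col.astype(float)
    m=(P[:,2]>.1)&(P[:,2]<.25)&(col[:,0]-col[:,2]>9)&(col[:,0]>70); print(nm,m.sum(),P[m].mean(0).round(4),P[m].std(0).round(4)); Qs.append(P[m])
for Q in (Qs[0],np.vstack(Qs)):
    if len(Q)>10: print("ring",fitcyl(Q,.0288,np.radians(25),[*Q.mean(0)[:2],-np.pi/2,.15]))
P,uv,col=cloud(t,258,278,280,292); m=P[:,2]>.13
print(np.c_[uv[m],P[m].round(3)][::4].tolist(), m.sum())
for v in(195,196.5,198,200): print("tip tri",tri(t,(274.8,286.4),s,(258.75,v)))
Qs=[]
for nm,c,b in(("top",t,(400,445,250,300)),("side",s,(290,350,330,385))):
    P,uv,col=cloud(c,*b); m=(P[:,2]>.05)&(P[:,2]<.15); print(nm,m.sum(),P[m].mean(0).round(4)); Qs.append(P[m])
for Q in(Qs[0],Qs[1],np.vstack(Qs)): print("motor",fitcyl(Q,.04,np.radians(45),[Q[:,0].mean(),Q[:,1].mean()+.1,np.pi/2],.15))
P,uv,col=cloud(t,385,410,255,290); m=P[:,2]>.13; print("mouth",P[m].mean(0),P[m].max(0),m.sum())
print("ball tri",tri(t,(370+255/5,245+207/5-.0),s,(280+458/5-80,290+161/5)))
E
```

```text
[121 120 110] [118 117 108] 1.8188455 [155 154 144] [126 125 116]
top 205 [0.4789 0.2647 0.1733] [0.0143 0.0121 0.0095]
side 31 [0.4724 0.255  0.1797] [0.012  0.0096 0.0069]
ring (array([ 0.3585, -0.2826, -1.7999,  0.4092]), np.float64(1.85))
ring (array([ 0.5473,  0.5048, -1.8209,  0.0317]), np.float64(1.78))
[[258.0, 280.0, 0.489, 0.22, 0.18], [258.0, 281.0, 0.489, 0.222, 0.165], [258.0, 282.0, 0.484, 0.221, 0.175], [262.0, 282.0, 0.485, 0.211, 0.162], [261.0, 283.0, 0.48, 0.212, 0.177], [265.0, 283.0, 0.479, 0.2, 0.18], [259.0, 284.0, 0.478, 0.218, 0.175], [263.0, 284.0, 0.476, 0.206, 0.181], [267.0, 284.0, 0.475, 0.194, 0.18], [271.0, 284.0, 0.472, 0.182, 0.192], [258.0, 285.0, 0.475, 0.222, 0.175], [262.0, 285.0, 0.473, 0.209, 0.18], [266.0, 285.0, 0.472, 0.197, 0.184], [270.0, 285.0, 0.471, 0.185, 0.185], [274.0, 285.0, 0.47, 0.173, 0.186], [260.0, 286.0, 0.472, 0.216, 0.174], [264.0, 286.0, 0.469, 0.203, 0.19], [268.0, 286.0, 0.466, 0.19, 0.197], [272.0, 286.0, 0.468, 0.18, 0.182], [258.0, 287.0, 0.469, 0.222, 0.175], [262.0, 287.0, 0.469, 0.21, 0.173], [266.0, 287.0, 0.466, 0
[... 288 characters left out ...]
))
tip tri (array([0.46392544, 0.16979828, 0.20372268]), np.float64(0.0028812290570857883))
tip tri (array([0.46409865, 0.17026185, 0.19849376]), np.float64(0.001610532282743739))
tip tri (array([0.46433043, 0.17088133, 0.1914755 ]), np.float64(9.605482943492154e-05))
top 632 [ 0.4766 -0.271   0.109 ]
side 1491 [ 0.4704 -0.2888  0.0982]
motor (array([ 0.4968, -0.1927,  1.3608]), np.float64(3.81))
motor (array([ 0.4908, -0.1958,  1.3857]), np.float64(1.25))
motor (array([ 0.4925, -0.1954,  1.3727]), np.float64(1.76))
mouth [ 0.48660918 -0.20822716  0.1509112 ] [ 0.52031112 -0.1756856   0.16961919] 326
ball tri (array([ 0.42908271, -0.25872775,  0.1785408 ]), np.float64(0.0022732370502818117))
```

```bash
python3 - <<'E'
from fit import *
t,s=load("top0.npz"),load("side0.npz")
g=t["image"][278:294,256:282].mean(2).astype(int)
print(g)
g=s["image"][190:206,248:270].mean(2).astype(int); print(g)
# plate
for nm,c,b in(("top",t,(365,447,245,312)),):
    P,uv,col=cloud(c,*b); col=col.astype(float)
    m=((col.mean(1)<125)).astype(np.uint8).reshape(b[3]-b[2],b[1]-b[0]) if len(P)==(b[3]-b[2])*(b[1]-b[0]) else None
    m=cv2.morphologyEx(m,cv2.MORPH_OPEN,np.ones((3,3),np.uint8))
    cn=max(cv2.findContours(m,0,2)[0],key=cv2.contourArea).reshape(-1,2)+[b[0],b[2]]
    W=plane(c,cn,.01); r=cv2.minAreaRect((W[:,:2]*1000).astype(np.float32)); print("plate",r)
# ball dark blobs
for c,b in((t,(410,430,278,296)),(s,(284,302,314,330))):
    I=c["image"][b[2]:b[3],b[0]:b[1]].mean(2); m=(I<45).astype(np.uint8); n,l,st,ce=cv2.connectedComponentsWithStats(m); k=1+np.argmax(st[1:,4]); print("ball",st[k],ce[k]+[b[0],b[2]])
    if c is t: a=ce[k]+[b[0],b[2]]
    else: print(tri(t,a,s,ce[k]+[b[0],b[2]]))
# motor only
P,uv,col=cloud(s,290,350,338,385)
p=np.array([.4915,-.195,1.386])
for _ in range(4):
    A=ax(p[2],np.pi/4); d=P-[p[0],p[1],.15]; al=d@A; r=np.linalg.norm(d-np.outer(al,A),axis=1)
    m=(al<-.065)&(al>-.145)&(abs(r-.04)<.006)&(P[:,2]>.03); p,e=fitcyl(P[m],.04,np.pi/4,p,.15); print(p,e,m.sum())
E
```

```text
[[  0  33  29  48  43  77  72  76  75  72  75  73  74  72  75  71  72  66
   73  68  67  69  72  70  64  68]
 [ 13  27   7  33  20  71  80  76  74  74  75  73  76  72  70  61  68  71
   60  66 135  61  63  65  59 127]
 [  7   9  16   7   0  39  83  74  74  69  73  67  69  73  61 130 128 125
  123 119 159 120 125 121 113 156]
 [ 14   9  18   6  10   0  67  77  77  74  73  77  75  63 126 162 162 155
  154 156 153 150 152 154 150 153]
 [  7   7   4  15  14   0  38  73  70  73  73  74  71  63 164 161 153 154
  151 151 152 148 147 149 147 151]
 [ 20   8  24  71  39  33  42  70  61  62  66  66  63  54 153 142 138 139
  142 155 150 148 151 148 148 151]
 [ 19  11  61  98  80  74  75  81  76  78  73  71  67  66 104  99  94  96
   86 127 154 156 149 144 146 145]
 [ 17   7  80 101 100  96  94  97  97  92  92  92  94  93  85  81  79  80
   70  69 142 149 149 147 142 142]
 [  4   0  70 112 101 104 102 100 102  99 100 101 103  96  98 101  97 104
   99  43 131 150 147 149 149 146]
 [ 20  22  38  85  84  80  88  83  86  85  86  95  93  91  96  92  93  97
   93  75 143 148 147 149 151 147]
 [ 10  11 
[... 1660 characters left out ...]
81 192]
 [189 187 157  94  34   4   9  14  75 107  94 104  83  29  15  11   3  36
  122 185 191 188]
 [186 191 191 164 108  34   4  11  44  79  95  91  59  12  10  10  38 114
  181 194 189 190]
 [186 191 193 193 173 122  32   7   6  31  53  47  12   5  19  50 103 168
  199 189 189 191]
 [186 187 189 189 192 178 127  74  46  45  36  37  46  62  70  81 143 195
  193 188 189 189]
 [186 187 187 184 188 193 184 160 122  66  61  63  60  70  72  68 140 204
  192 189 189 189]]Traceback (most recent call last):
  File "<stdin>", line 10, in <module>
cv2.error: OpenCV(4.12.0) /io/opencv/modules/imgproc/src/morph.dispatch.cpp:1178: error: (-215:Assertion failed) !_src.empty() in function 'morphologyEx'
```

```bash
python3 - <<'E'
from fit import *
t,s=load("top0.npz"),load("side0.npz")
T,e=tri(t,(274,286.25),s,(258.2,201)); print("tip",T,e)
a=plane(t,[(260,285.5)],T[2]-.055*.42+.0)[0];b=plane(t,[(273.5,286.25)],T[2])[0]; d=b-a; print(a,b,"heading",np.arctan2(d[1],d[0]))
# octagon silhouette centre side: hub disk black
b=(365,447,245,312)
m=((t["image"][b[2]:b[3],b[0]:b[1]].mean(2)<125)).astype(np.uint8)
m=cv2.morphologyEx(m,cv2.MORPH_OPEN,np.ones((3,3),np.uint8))
cn=max(cv2.findContours(m,0,2)[0],key=cv2.contourArea).reshape(-1,2)+[b[0],b[2]]
W=plane(t,cn,.01); print("plate",cv2.minAreaRect((W[:,:2]*1000).astype(np.float32)))
m=((t["image"][270:318,215:268].mean(2)<125)).astype(np.uint8)
for c,b in((t,(410,430,278,296)),(s,(284,302,314,330))):
    I=c["image"][b[2]:b[3],b[0]:b[1]].mean(2); m=(I<45).astype(np.uint8); n,l,st,ce=cv2.connectedComponentsWithStats(m); k=1+np.argmax(st[1:,4]); print("ball",st[k],ce[k]+[b[0],b[2]])
    if c is t: a=ce[k]+[b[0],b[2]]
    else: print(tri(t,a,s,ce[k]+[b[0],b[2]]))
P,uv,col=cloud(s,290,350,338,385)
p=np.array([.4915,-.195,1.386])
for _ in range(4):
    A=ax(p[2],np.pi/4); d=P-[p[0],p[1],.15]; al=d@A; r=np.linalg.norm(d-np.outer(al,A),axis=1)
    m=(al<-.065)&(al>-.145)&(abs(r-.04)<.006)&(P[:,2]>.03); p,e=fitcyl(P[m],.04,np.pi/4,p,.15); print(p,e,m.sum())
print(t["image"][258:284,386:412].mean(2).astype(int))
E
```

```text
tip [0.46429637 0.17365788 0.18666509] 0.002916102773366845
[0.47511101 0.21706044 0.16356509] [0.46589253 0.17506578 0.18666509] heading -1.7868845788065186
plate ((484.358642578125, -238.6294708251953), (213.07676696777344, 158.3959503173828), 81.29493713378906)
ball [ 6  2  9 11 49] [419.93877551 285.69387755]
ball [ 3  4 10  9 70] [291.38571429 321.82857143]
(array([ 0.43050301, -0.25606067,  0.17659256]), np.float64(0.004665466616031936))
[ 0.4885 -0.1962  1.4123] 1.0 1150
[ 0.4883 -0.1962  1.4148] 1.03 1168
[ 0.4883 -0.1962  1.4152] 1.03 1169
[ 0.4883 -0.1962  1.4152] 1.03 1169
[[ 89  86  88  85  85  87  89  89  69  70  71  42  39  43  43  36  37  43
   73  66  93  90  88  92  92  65]
 [ 87  83  86  86  88  90  68  73  38  48  40  43  46  42  47  51  34  48
   45  35  71  74  71  75  68  40]
 [ 87  89  86  85  92  69  35  43  38  39  50  44  50  39  43  48  42  42
   43  37  36  42  39  41  42  41]
 [ 84  86  84  88  96  37  40  50  43  48  43  45  35  43  45  43  44  40
   50  44  45  47  47  40  46  43]
 [ 88  88  89  87  70  35  40  45  46  40  50  54  45  37  42  48  42  45
[... 1625 characters left out ...]
82  79  72
   54  44  45  43  90  97  85  67]
 [ 85  88  88  86  87  83  87  78  48  59  66  65  54  61  76  64  60  51
   48  44  39  39  80  90  92  88]
 [ 86  89  91  91  88  88  88  93  72  40  37  34  37  38  55  47  45  43
   47  47  37  42  53  73  89  94]
 [ 87  83  85  85  85  89  92  91  95  63  51  37  39  36  48  42  47  41
   47  36  41  46  35  55  77  83]
 [ 89  88  86  86  89  87  89  87  90  86  76  66  58  45  41  42  34  43
   40  42  40  42  41  71  78  75]
 [ 89  84  88  87  88  87  89  90  90  92  94  84  81  79  71  68  49  44
   40  42  52  56  69  78  82  76]
 [ 86  87  89  86  89  89  89  91  86  85  89  91  96  92  93  91  83  67
   58  62  73  79  77  76  77  87]]
```

```bash
cat >> fit.py <<'E'
def chuck(M,h):
    z=ax(h,np.pi/4); x=np.array([np.sin(h),-np.cos(h),0]); y=np.cross(z,x); return np.c_[x,y,z]
def ball(M,h,q,r=.085): return M+chuck(M,h)@np.array([r*np.sin(q-.75),-r*np.cos(q-.75),-.03])
E
python3 - <<'E'
from fit import *
t,s=load("top0.npz"),load("side0.npz")
M=np.array([.4885,-.196,.15]);h=1.416
R=chuck(M,h)
for c in(t,s):
    print("ball",proj(c,ball(M,h,0)),"mouth",proj(c,[M,M+.007*R[:,2]]),"rim l/r/u/d",proj(c,[M+R@np.array(v) for v in((-.024,0,0),(.024,0,0),(0,-.024,0),(0,.024,0))]).round(1).tolist())
    print(proj(c,[M+R@np.array(v) for v in((-.040,0,-.1),(.04,0,-.1),(0,-.04,-.06),(0,-.04,-.15))]).round(1).tolist())
print(s["image"][314:332,282:304].mean(2).astype(int))
print(t["image"][276:298,410:430].mean(2).astype(int))
out=cv2.resize(s["image"][285:385,270:370],(600,600),interpolation=cv2.INTER_CUBIC)
cv2.imwrite("pics/z3.png",out[:,:,::-1])
E
```

```text
ball [[418.61197613 289.90025324]] mouth [[396.84207999 270.4655489 ]
 [395.36698307 270.06744693]] rim l/r/u/d [[396.4, 278.3], [397.2, 262.7], [403.1, 269.9], [390.7, 271.0]]
[[416.5, 288.6], [417.7, 263.4], [419.6, 272.9], [437.0, 277.7]]
ball [[287.67686305 322.20081462]] mouth [[309.74514325 301.80734459]
 [309.30640646 298.73404788]] rim l/r/u/d [[299.3, 303.4], [320.1, 300.2], [310.9, 302.5], [308.7, 301.1]]
[[298.5, 349.0], [333.4, 343.0], [315.6, 330.6], [321.5, 372.3]]
[[ 76  76  77  73  75  73  74  73  74  70  68  61  75 130 155  87  52  52
   50  52  56  59]
 [ 74  74  73  75  71  72  73  70  68 101 154 168 167 188 191 106  46  49
   63  84  98  98]
 [ 72  72  70  67  61  78 134 156  95 106 146 179 199 213 187 110  74  98
   99 109 115 110]
 [ 61  55  70 125 167 160 148 133  79  70  54  91 133 163 154 112 102 115
  109 104  98  94]
 [168 157 158 180 211 187  90  10  21  22  18  11  30  70  97 108 103  98
   97  89  85  79]
 [205 202 198 199 187 133   6  24  39  38  28  24  19  25  66 101  92  87
   79  73  69  67]
 [193 191 194 199 173  63  15  33  42  43  32  31  23  17 
[... 2229 characters left out ...]
  62  59
   69  88]
 [ 92  92  92  94  93  94  96  88  72  53  57  61  53  41  64  74  82  82
   88  93]
 [ 91  90  91  93  90  91  92  94  93  89  86  91  81  74  86  92  92  91
   94  92]
 [ 93  89  90  93  91  92  91  91  89  95  98  94  89  94  92  90  91  89
   90  93]
 [ 98  91  92  92  92  94  90  90  93  88  94  88  90  87  91  93  93  90
   90  91]
 [ 93  95  92  91  92  93  93  96  91  92  89  91  92  92  87  91  92  91
   90  92]
 [ 93  94  93  94  93  91  90  94  92  88  92  90  87  95  92  91  90  87
   94  91]
 [ 89  92  91  96  94  95  88  88  92  90  92  89  89  91  90  90  94  90
   92  89]
 [ 92  91  93  90  94  91  86  93  92  88  89  91  92  86  88  91  89  90
   87  91]]
```

View pics/z3.png

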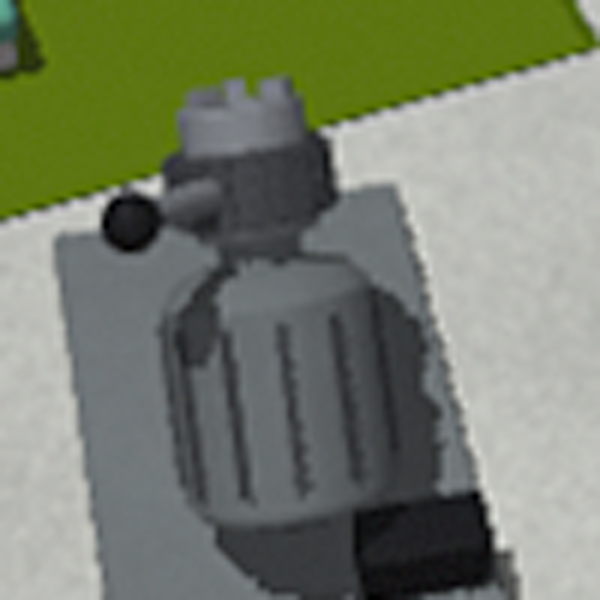

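The side crop shows the chuck rim spanning about (300–321, 302) and the ball at (291,322). From that, the chuck mouth is near (0.489,-0.197,0.15), heading about 81°. The brush tip is near (0.465,0.174,0.188), heading about -102.5°. Now I'll move above the brush.

arm_command(increments=[[[-0.79, -0.585, -0.06], [0, 0, 0], 87], [[-0.79, -0.585, -0.06], [0, 0, 0], 87], [[-0.79, -0.585, -0.06], [0, 0, 0], 87], [[-0.79, -0.585, -0.06], [0, 0, 0], 87], [[-0.79, -0.585, -0.06], [0, 0, 0], 87]])

```text
time: 0.6
tool_pos: [0.2605, 0.5506, 0.2407]
ee_rot: [[-0.962, 0.274, -0.0], [0.274, 0.962, -0.001], [0.0, -0.001, -1.0]]
ft_force: [-0.5, -0.2, 0.8]
width: 0.087
grasp_force: 0.0
```

arm_command(increments=[[[-0.79, -0.585, -0.06], [0, 0, 0], 87], [[-0.79, -0.585, -0.06], [0, 0, 0], 87], [[-0.79, -0.585, -0.06], [0, 0, 0], 87], [[-0.79, -0.585, -0.06], [0, 0, 0], 87], [[-0.79, -0.585, -0.06], [0, 0, 0], 87]])

```text
time: 1.1
tool_pos: [0.3353, 0.4532, 0.2484]
ee_rot: [[-0.962, 0.274, -0.0], [0.274, 0.962, -0.001], [0.0, -0.001, -1.0]]
ft_force: [0.7, 0.6, -0.4]
width: 0.0872
grasp_force: 0.0
```

arm_command(increments=[[[-0.79, -0.585, -0.06], [0, 0, 0], 87], [[-0.79, -0.585, -0.06], [0, 0, 0], 87], [[-0.79, -0.585, -0.06], [0, 0, 0], 87], [[-0.79, -0.585, -0.06], [0, 0, 0], 87], [[-0.79, -0.585, -0.06], [0, 0, 0], 87]])

```text
time: 1.6
tool_pos: [0.4102, 0.3558, 0.2559]
ee_rot: [[-0.962, 0.274, -0.001], [0.274, 0.962, -0.001], [0.0, -0.001, -1.0]]
ft_force: [-0.2, -0.6, 0.0]
width: 0.0871
grasp_force: 0.0
```

arm_command(increments=[[[-0.79, -0.585, -0.06], [0, 0, 0], 87], [[-0.79, -0.585, -0.06], [0, 0, 0], 87], [[-0.79, -0.585, -0.06], [0, 0, 0], 87], [[-0.79, -0.585, -0.06], [0, 0, 0], 87], [[-0.79, -0.585, -0.06], [0, 0, 0], 87]])

```text
time: 2.1
tool_pos: [0.485, 0.2585, 0.2634]
ee_rot: [[-0.962, 0.274, -0.001], [0.274, 0.962, -0.0], [0.0, -0.0, -1.0]]
ft_force: [-0.1, -1.0, -0.1]
width: 0.087
grasp_force: 0.0
```

arm_command(increments=[[[0, 0, 0], [0, 0, 0.96], 87], [[0, 0, 0], [0, 0, 0.96], 87], [[0, 0, 0], [0, 0, 0.96], 87], [[0, 0, 0], [0, 0, 0.96], 87], [[0, 0, 0], [0, 0, 0.96], 87]])

```text
time: 2.6
tool_pos: [0.4845, 0.2594, 0.2633]
ee_rot: [[-0.765, 0.644, -0.001], [0.644, 0.765, -0.0], [0.0, -0.001, -1.0]]
ft_force: [-0.3, 0.1, -0.1]
width: 0.0874
grasp_force: 0.0
```

arm_command(increments=[[[0, 0, 0], [0, 0, 0.96], 87], [[0, 0, 0], [0, 0, 0.96], 87], [[0, 0, 0], [0, 0, 0.96], 87], [[0, 0, 0], [0, 0, 0.96], 87], [[0, 0, 0], [0, 0, 0.96], 87]])

```text
time: 3.1
tool_pos: [0.4845, 0.2593, 0.2633]
ee_rot: [[-0.437, 0.9, -0.001], [0.9, 0.437, -0.0], [-0.0, -0.001, -1.0]]
ft_force: [0.4, 0.1, 0.2]
width: 0.087
grasp_force: 0.0
```

arm_command(increments=[[[0, 0, 0], [0, 0, 0.96], 87], [[0, 0, 0], [0, 0, 0.96], 87], [[0, 0, 0], [0, 0, 0.96], 87], [[0, 0, 0], [0, 0, 0.96], 87], [[0, 0, 0], [0, 0, 0.96], 87]])

```text
time: 3.6
tool_pos: [0.4844, 0.2594, 0.2633]
ee_rot: [[-0.033, 0.999, -0.001], [0.999, 0.033, -0.0], [-0.0, -0.001, -1.0]]
ft_force: [0.2, -0.1, 0.8]
width: 0.0871
grasp_force: 0.0
```

arm_command(increments=[[[0, 0, 0], [0, 0, 0.96], 87], [[0, 0, 0], [0, 0, 0.96], 87], [[0, 0, 0], [0, 0, 0.96], 87], [[0, 0, 0], [0, 0, 0], 87]])

```text
time: 4.0
tool_pos: [0.4845, 0.2594, 0.2633]
ee_rot: [[0.214, 0.977, -0.001], [0.977, -0.214, -0.0], [-0.001, -0.0, -1.0]]
ft_force: [0.1, 0.1, -0.3]
width: 0.0869
grasp_force: 0.0
```

arm_command(increments=[[[0, 0, 0.8], [0, 0, 0], 87], [[0, 0, 0.8], [0, 0, 0], 87], [[0, 0, 0.8], [0, 0, 0], 87], [[0, 0, 0.8], [0, 0, 0], 87], [[0, 0, 0.8], [0, 0, 0], 87]])

```text
time: 4.5
tool_pos: [0.4846, 0.2595, 0.1627]
ee_rot: [[0.211, 0.978, -0.0], [0.978, -0.211, -0.0], [-0.0, -0.0, -1.0]]
ft_force: [-0.2, -0.5, 1.2]
width: 0.087
grasp_force: 0.0
```

arm_command(increments=[[[0, 0, 0.5], [0, 0, 0], 87], [[0, 0, 0.4], [0, 0, 0], 87], [[0, 0, 0], [0, 0, 0], 87]])

```text
time: 4.8
tool_pos: [0.4842, 0.2592, 0.1401]
ee_rot: [[0.213, 0.977, -0.002], [0.977, -0.213, -0.001], [-0.002, -0.001, -1.0]]
ft_force: [-0.2, -0.4, 0.3]
width: 0.087
grasp_force: 0.0
```

```bash
python3 - <<'E'
from h import *
s=capture("side"); cv2.imwrite("pics/s1.png",cv2.resize(s["image"][130:250,200:360],(800,600),interpolation=cv2.INTER_CUBIC)[:,:,::-1])
E
```

View pics/s1.png

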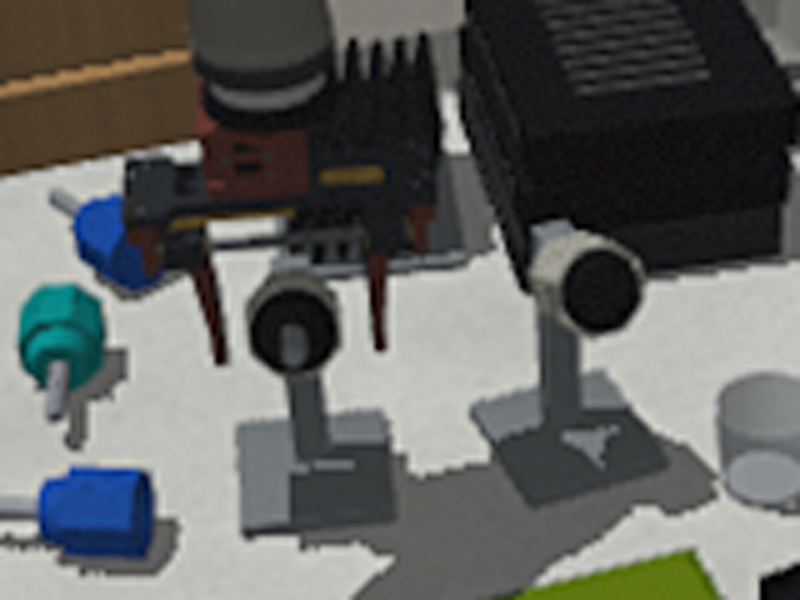

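The fingers straddle the ring, with tips at about crop (220,360) and (380,348) and the ring centred at (293,325). Closing now.

arm_command(increments=[[[0, 0, 0], [0, 0, 0], 40], [[0, 0, 0], [0, 0, 0], 40], [[0, 0, 0], [0, 0, 0], 40], [[0, 0, 0], [0, 0, 0], 40], [[0, 0, 0], [0, 0, 0], 40]], newtons=25)

```text
time: 5.35
tool_pos: [0.4847, 0.2597, 0.1414]
ee_rot: [[0.213, 0.977, 0.0], [0.977, -0.213, 0.0], [0.0, -0.0, -1.0]]
ft_force: [-0.5, 0.7, 0.8]
width: 0.0561
grasp_force: 25.0
```

arm_command(increments=[[[0, 0, 0], [0, 0, 0], 40], [[0, 0, 0], [0, 0, 0], 40], [[0, 0, 0], [0, 0, 0], 40]], newtons=25)

```text
time: 5.65
tool_pos: [0.4847, 0.2597, 0.1413]
ee_rot: [[0.213, 0.977, -0.0], [0.977, -0.213, 0.0], [0.0, -0.0, -1.0]]
ft_force: [-1.8, 0.5, 3.1]
width: 0.0561
grasp_force: 25.0
```

arm_command(increments=[[[0, 0, -0.12], [0, 0, 0], 40], [[-0.36, 0, -0.17], [0, 0, 0], 40], [[-0.36, 0, -0.17], [0, 0, 0], 40], [[-0.36, 0, -0.17], [0, 0, 0], 40], [[-0.36, 0, -0.17], [0, 0, 0], 40]])

```text
time: 6.15
tool_pos: [0.4769, 0.223, 0.1616]
ee_rot: [[0.214, 0.977, -0.0], [0.977, -0.214, -0.0], [-0.0, 0.0, -1.0]]
ft_force: [0.3, -0.0, -1.5]
width: 0.0562
grasp_force: 25.0
```

arm_command(increments=[[[-0.36, 0, -0.17], [0, 0, 0], 40], [[-0.36, 0, -0.17], [0, 0, 0], 40], [[-0.36, 0, -0.17], [0, 0, 0], 40], [[-0.36, 0, -0.17], [0, 0, 0], 40], [[0, 0, 0], [0, 0, 0], 40]])

```text
time: 6.65
tool_pos: [0.4695, 0.1878, 0.1788]
ee_rot: [[0.215, 0.977, 0.001], [0.977, -0.215, 0.0], [0.0, 0.0, -1.0]]
ft_force: [0.0, 0.4, -1.6]
width: 0.0561
grasp_force: 25.0
```

```bash
python3 - <<'E'
from h import *
s=capture("side"); cv2.imwrite("pics/s2.png",cv2.resize(s["image"][130:250,200:360],(800,600),interpolation=cv2.INTER_CUBIC)[:,:,::-1])
o=observe();print(o["joint_positions"].round(2) if hasattr(o["joint_positions"],"round") else o["joint_positions"])
E
```

```text
[-0.89  0.28  0.45  2.03 -0.16  0.86 -0.56]
```

View pics/s2.png

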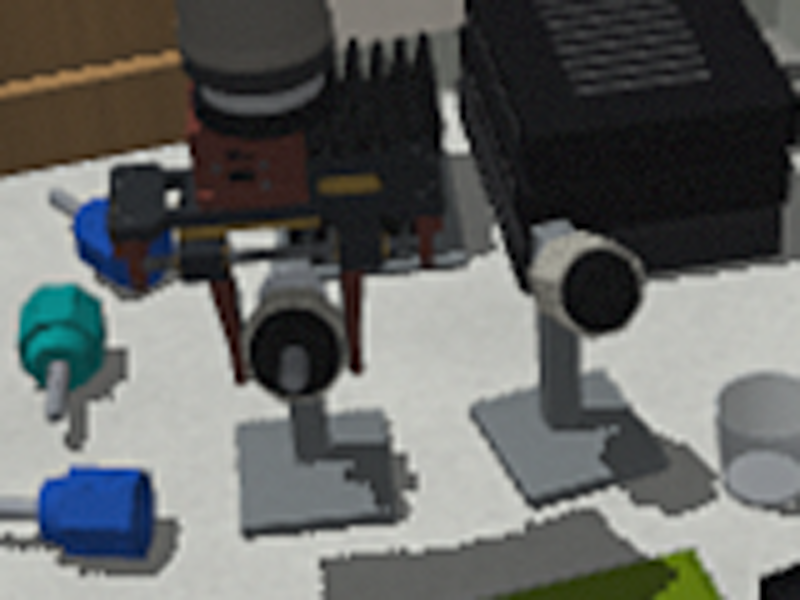

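The brush is clear of the peg, at crop (293,345), held between the fingers. Next I'll carry it over the cloth, level it and lower it.

arm_command(increments=[[[-0.7, 0.77, 0], [0, 0, 0], 40], [[-0.7, 0.77, 0], [0, 0, 0], 40], [[-0.7, 0.77, 0], [0, 0, 0], 40], [[-0.7, 0.77, 0], [0, 0, 0], 40], [[-0.7, 0.77, 0], [0, 0, 0], 40]])

```text
time: 7.2
tool_pos: [0.5453, 0.083, 0.1779]
ee_rot: [[0.212, 0.977, -0.0], [0.977, -0.212, 0.0], [0.0, -0.0, -1.0]]
ft_force: [0.5, 0.7, 0.4]
width: 0.0556
grasp_force: 25.0
```

arm_command(increments=[[[-0.7, 0.77, 0], [0, 0, 0], 40], [[0, 0, 0], [0, 1, 0], 40], [[0, 0, 0], [0, 1, 0], 40], [[0, 0, 0], [0, 1, 0], 40], [[0, 0, 0], [0, 1, 0], 40]])

```text
time: 7.7
tool_pos: [0.5602, 0.0624, 0.1782]
ee_rot: [[0.199, 0.977, 0.074], [0.917, -0.213, 0.337], [0.345, 0.001, -0.938]]
ft_force: [0.1, -0.1, -2.1]
width: 0.0557
grasp_force: 25.0
```

arm_command(increments=[[[0, 0, 0], [0, 1, 0], 40], [[0, 0, 0], [0, 0, 0], 40], [[0, 0, 0], [0, 0, 0], 40]])

```text
time: 8.0
tool_pos: [0.5599, 0.0618, 0.1777]
ee_rot: [[0.194, 0.977, 0.089], [0.886, -0.214, 0.411], [0.421, -0.001, -0.907]]
ft_force: [-0.0, -0.1, -1.2]
width: 0.0559
grasp_force: 25.0
```

arm_command(increments=[[[-0.42, 0, 0.9], [0, 0, 0], 40], [[-0.42, 0, 0.9], [0, 0, 0], 40], [[-0.42, 0, 0.9], [0, 0, 0], 40], [[-0.42, 0, 0.9], [0, 0, 0], 40], [[0, 0, 0], [0, 0, 0], 40]])

```text
time: 8.5
tool_pos: [0.558, 0.064, 0.0762]
ee_rot: [[0.192, 0.978, 0.084], [0.887, -0.21, 0.412], [0.421, -0.005, -0.907]]
ft_force: [0.3, 0.1, -2.5]
width: 0.0563
grasp_force: 25.0
```

arm_command(increments=[[[-0.34, 0, 0.72], [0, 0, 0], 40], [[-0.3, 0, 0.62], [0, 0, 0], 40], [[-0.05, 0, 0.11], [0, 0, 0], 40], [[-0.04, 0, 0.09], [0, 0, 0], 40], [[0, 0, 0], [0, 0, 0], 40]])

```text
time: 9.0
tool_pos: [0.5605, 0.0622, 0.0372]
ee_rot: [[0.192, 0.977, 0.091], [0.886, -0.213, 0.413], [0.423, 0.001, -0.906]]
ft_force: [-0.0, -0.2, -1.9]
width: 0.0558
grasp_force: 25.0
```

```bash
python3 - <<'E'
from fit import *
o=observe();print(np.round(o["joint_positions"],2))
t,s=capture("top"),capture("side"); np.savez("top1.npz",**t); np.savez("side1.npz",**s)
G=np.array(o["tool_pos"]);u,v=proj(t,G)[0].astype(int);u2,v2=proj(s,G)[0].astype(int);print(u,v,u2,v2)
out=np.hstack([cv2.resize(t["image"][v-40:v+40,u-40:u+40],(400,400),interpolation=cv2.INTER_CUBIC),cv2.resize(s["image"][v2-50:v2+50,u2-50:u2+50],(400,400),interpolation=cv2.INTER_CUBIC)])
cv2.imwrite("pics/lay.png",out[:,:,::-1])
E
```

```text
[-0.12  0.59  0.17  2.05 -0.96  0.66  0.63]
311 261 305 256
```

View pics/lay.png

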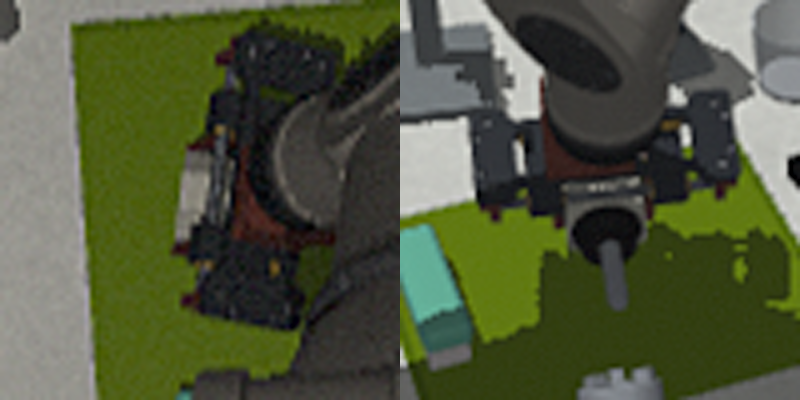

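The brush is just above the cloth and level, with the scrubber clear of the gripper. I'll lower it gently until it touches.

arm_command(increments=[[[-0.05, 0, 0.11], [0, 0, 0], 40], [[-0.05, 0, 0.11], [0, 0, 0], 40], [[0, 0, 0], [0, 0, 0], 40]])

```text
time: 9.4
tool_pos: [0.5596, 0.0617, 0.0299]
ee_rot: [[0.194, 0.977, 0.09], [0.885, -0.213, 0.413], [0.423, -0.0, -0.906]]
ft_force: [-0.6, -0.0, -1.3]
width: 0.056
grasp_force: 25.0
```

arm_command(increments=[[[-0.04, 0, 0.08], [0, 0, 0], 40], [[0, 0, 0], [0, 0, 0], 40]])

```text
time: 9.6
tool_pos: [0.5596, 0.0616, 0.0277]
ee_rot: [[0.194, 0.977, 0.09], [0.885, -0.213, 0.413], [0.423, -0.0, -0.906]]
ft_force: [-0.5, -0.3, -2.1]
width: 0.0558
grasp_force: 25.0
```

arm_command(increments=[[[-0.04, 0, 0.08], [0, 0, 0], 40], [[0, 0, 0], [0, 0, 0], 40]])

```text
time: 9.8
tool_pos: [0.5596, 0.0616, 0.0255]
ee_rot: [[0.194, 0.977, 0.09], [0.885, -0.213, 0.413], [0.423, -0.0, -0.906]]
ft_force: [-0.2, -0.3, -1.7]
width: 0.0559
grasp_force: 25.0
```

arm_command(increments=[[[-0.03, 0, 0.06], [0, 0, 0], 40], [[0, 0, 0], [0, 0, 0], 40]])

```text
time: 10.0
tool_pos: [0.5598, 0.0616, 0.024]
ee_rot: [[0.193, 0.977, 0.09], [0.885, -0.213, 0.413], [0.423, 0.0, -0.906]]
ft_force: [0.1, -0.2, -0.9]
width: 0.0557
grasp_force: 25.0
```

arm_command(increments=[[[-0.03, 0, 0.06], [0, 0, 0], 40], [[0, 0, 0], [0, 0, 0], 40]])

```text
time: 10.2
tool_pos: [0.5604, 0.0618, 0.0231]
ee_rot: [[0.193, 0.977, 0.091], [0.885, -0.213, 0.414], [0.424, 0.001, -0.906]]
ft_force: [-1.3, -0.5, 4.1]
width: 0.0557
grasp_force: 25.0
```

arm_command(increments=[[[-0.02, 0, 0.04], [0, 0, 0], 40], [[0, 0, 0], [0, 0, 0], 40]])

```text
time: 10.4
tool_pos: [0.5606, 0.0621, 0.0225]
ee_rot: [[0.192, 0.977, 0.092], [0.885, -0.213, 0.415], [0.425, 0.001, -0.905]]
ft_force: [-0.8, 0.1, 9.1]
width: 0.0559
grasp_force: 25.0
```

The brush is touching the cloth (9 N). I'll release it, back off and tilt the tool the other way.

arm_command(increments=[[[0.02, 0, -0.03], [0, 0, 0], 70], [[0, 0, 0], [0, 0, 0], 87], [[0, 0, 0], [0, 0, 0], 87], [[0, 0, 0], [0, 0, 0], 87], [[0, 0, 0], [0, 0, 0], 87]])

```text
time: 10.9
tool_pos: [0.5597, 0.0616, 0.022]
ee_rot: [[0.194, 0.977, 0.09], [0.885, -0.213, 0.413], [0.423, -0.0, -0.906]]
ft_force: [0.3, -0.0, 0.7]
width: 0.0869
grasp_force: 0.0
```

arm_command(increments=[[[0, 0, -0.5], [0, 0, 0], 87], [[0, 0, -1], [0, 0, 0], 87], [[0, 0, -1], [0, 0, 0], 87], [[0, 0, -1], [0, 0, 0], 87], [[0, 0, -1], [0, 0, 0], 87]])

```text
time: 11.4
tool_pos: [0.5493, 0.0142, 0.1257]
ee_rot: [[0.194, 0.977, 0.091], [0.885, -0.214, 0.413], [0.422, 0.0, -0.906]]
ft_force: [0.0, 0.6, 0.4]
width: 0.0868
grasp_force: 0.0
```

arm_command(increments=[[[0, 0, -1], [0, 0, 0], 87], [[0, 0, 0], [0, -1, 0], 87], [[0, 0, 0], [0, -1, 0], 87], [[0, 0, 0], [0, -1, 0], 87], [[0, 0, 0], [0, -1, 0], 87]])

```text
time: 11.9
tool_pos: [0.5475, 0.004, 0.1481]
ee_rot: [[0.214, 0.977, 0.02], [0.973, -0.215, 0.082], [0.084, 0.002, -0.996]]
ft_force: [-0.1, -0.1, -1.1]
width: 0.0871
grasp_force: 0.0
```

arm_command(increments=[[[0, 0, 0], [0, -1, 0], 87], [[0, 0, 0], [0, -1, 0], 87], [[0, 0, 0], [0, -1, 0], 87], [[0, 0, 0], [0, -1, 0], 87], [[0, 0, 0], [0, -1, 0], 87]])

```text
time: 12.4
tool_pos: [0.5476, 0.0045, 0.1481]
ee_rot: [[0.202, 0.977, -0.072], [0.917, -0.214, -0.337], [-0.345, 0.002, -0.939]]
ft_force: [0.2, 0.3, -1.2]
width: 0.087
grasp_force: 0.0
```

arm_command(increments=[[[0, 0, 0], [0, -1, 0], 87], [[0, 0, 0], [0, -1, 0], 87], [[0, 0, 0], [0, -1, 0], 87], [[0, 0, 0], [0, -1, 0], 87], [[0, 0, 0], [0, -1, 0], 87]])

```text
time: 12.9
tool_pos: [0.5477, 0.005, 0.1479]
ee_rot: [[0.152, 0.977, -0.15], [0.688, -0.214, -0.693], [-0.709, 0.002, -0.705]]
ft_force: [-0.5, -0.1, -0.2]
width: 0.0868
grasp_force: 0.0
```

```bash
python3 - <<'E'
from fit import *
o=observe();print(np.round(o["joint_positions"],2),np.round(o["tool_pos"],4),np.round(o["ee_rot"],3).tolist())
t,s=capture("top"),capture("side"); np.savez("top2.npz",**t); np.savez("side2.npz",**s)
P=np.array([.5599,.0588,.0297]);a=np.array([-.213,-.977,0]);S=[P,P+.096*a]
print(proj(t,S),proj(s,S))
u,v=proj(t,P)[0].astype(int);u2,v2=proj(s,P)[0].astype(int)
out=np.hstack([cv2.resize(t["image"][v-30:v+50,u-30:u+50],(400,400),interpolation=cv2.INTER_CUBIC),cv2.resize(s["image"][v2-50:v2+50,u2-50:u2+50],(400,400),interpolation=cv2.INTER_CUBIC)])
cv2.imwrite("pics/laid.png",out[:,:,::-1])
E
```

```text
[-0.98  0.77  0.75  1.81  0.2   1.14 -0.62] [0.5477 0.005  0.1479] [[0.152, 0.977, -0.15], [0.688, -0.214, -0.693], [-0.709, 0.002, -0.705]]
[[312.16586363 261.67795339]
 [341.68086027 265.49825979]] [[305.90812645 259.5159784 ]
 [309.64720982 283.5248329 ]]
```

View pics/laid.png

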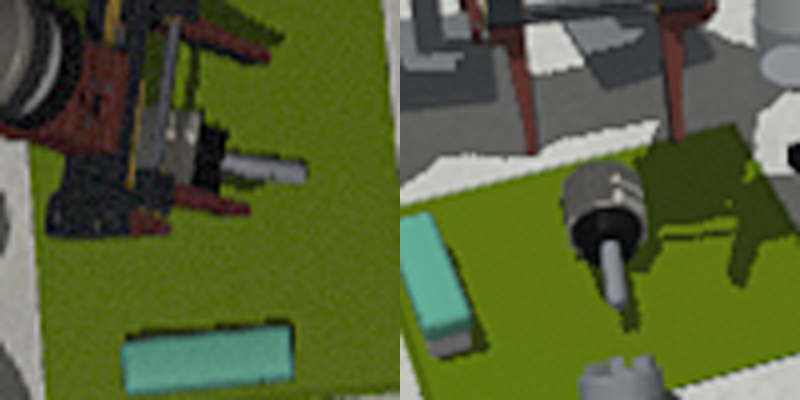

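The brush lies level on the cloth, with its shank tip at about top (343,266) and side (309.5,285), on the expected axis. Taking it again with the tool tilted 45°.

arm_command(increments=[[[0.96, 0, 0], [0, 0, 0], 87], [[0.96, 0, 0], [0, 0, 0], 87], [[0.96, 0, 0], [0, 0, 0], 87], [[0.96, 0, 0], [0, 0, 0], 87], [[0.96, 0, 0], [0, 0, 0], 87]])

```text
time: 13.5
tool_pos: [0.566, 0.0875, 0.0626]
ee_rot: [[0.154, 0.977, -0.151], [0.692, -0.215, -0.689], [-0.705, 0.001, -0.709]]
ft_force: [-0.3, 0.9, 1.0]
width: 0.0871
grasp_force: 0.0
```

arm_command(increments=[[[0, 0, 0.72], [0, 0, 0], 87], [[0, 0, 0.72], [0, 0, 0], 87], [[0, 0, 0.72], [0, 0, 0], 87], [[0, 0, 0], [0, 0, 0], 87], [[0, 0, 0], [0, 0, 0], 87]])

```text
time: 14.0
tool_pos: [0.5577, 0.05, 0.0248]
ee_rot: [[0.153, 0.977, -0.151], [0.691, -0.215, -0.69], [-0.706, 0.001, -0.708]]
ft_force: [-0.3, -0.1, -0.4]
width: 0.0869
grasp_force: 0.0
```

arm_command(increments=[[[0, 0, 0], [0, 0, 0], 40], [[0, 0, 0], [0, 0, 0], 40], [[0, 0, 0], [0, 0, 0], 40], [[0, 0, 0], [0, 0, 0], 40], [[0, 0, 0], [0, 0, 0], 40]], newtons=30)

```text
time: 14.5
tool_pos: [0.5575, 0.0508, 0.0239]
ee_rot: [[0.151, 0.977, -0.15], [0.691, -0.213, -0.691], [-0.707, 0.0, -0.707]]
ft_force: [-0.5, 0.1, 1.3]
width: 0.0558
grasp_force: 30.0
```

arm_command(increments=[[[0, 0, 0], [0, 0, 0], 40], [[-0.35, 0, -0.35], [0, 0, 0], 40], [[-0.7, 0, -0.7], [0, 0, 0], 40], [[-0.7, 0, -0.7], [0, 0, 0], 40], [[-0.7, 0, -0.7], [0, 0, 0], 40]])

```text
time: 15.0
tool_pos: [0.557, 0.0502, 0.1117]
ee_rot: [[0.151, 0.977, -0.151], [0.691, -0.214, -0.691], [-0.707, -0.0, -0.707]]
ft_force: [0.2, -0.5, -1.4]
width: 0.0557
grasp_force: 30.0
```

arm_command(increments=[[[-0.7, 0, -0.7], [0, 0, 0], 40], [[-0.7, 0, -0.7], [0, 0, 0], 40], [[-0.7, 0, -0.7], [0, 0, 0], 40], [[-0.7, 0, -0.7], [0, 0, 0], 40], [[-0.6, 0, -0.6], [0, 0, 0], 40]])

```text
time: 15.5
tool_pos: [0.557, 0.05, 0.2323]
ee_rot: [[0.152, 0.977, -0.151], [0.691, -0.214, -0.69], [-0.707, 0.0, -0.708]]
ft_force: [-0.7, 0.3, -1.7]
width: 0.0556
grasp_force: 30.0
```

arm_command(increments=[[[0, 0, 0], [0, 1, 0], 40], [[0, 0, 0], [0, 1, 0], 40], [[0, 0, 0], [0, 1, 0], 40], [[0, 0, 0], [0, 1, 0], 40], [[0, 0, 0], [0, 1, 0], 40]])

```text
time: 16.0
tool_pos: [0.5569, 0.05, 0.2312]
ee_rot: [[0.201, 0.977, -0.072], [0.919, -0.214, -0.331], [-0.338, 0.0, -0.941]]
ft_force: [0.5, -0.4, -1.6]
width: 0.056
grasp_force: 30.0
```

arm_command(increments=[[[0, 0, 0], [0, 1, 0], 40], [[0, 0, 0], [0, 1, 0], 40], [[0, 0, 0], [0, 1, 0], 40], [[0, 0, 0], [0, 1, 0], 40], [[0, 0, 0], [0, 0, -0.7], 40]])

```text
time: 16.5
tool_pos: [0.5563, 0.0463, 0.2316]
ee_rot: [[0.159, 0.987, 0.001], [0.987, -0.159, 0.002], [0.002, 0.0, -1.0]]
ft_force: [-0.1, -1.8, -1.4]
width: 0.0558
grasp_force: 30.0
```

arm_command(increments=[[[0, 0, 0], [0, 0, 0], 40], [[0, 0, 0], [0, 0, 0], 40]])

```text
time: 16.7
tool_pos: [0.5569, 0.0504, 0.2307]
ee_rot: [[0.154, 0.988, -0.0], [0.988, -0.154, 0.0], [-0.0, -0.0, -1.0]]
ft_force: [0.2, 0.0, -2.3]
width: 0.056
grasp_force: 30.0
```

arm_command(increments=[[[-0.96, -0.16, 0.015], [0, 0, 0], 40], [[-0.96, -0.16, 0.015], [0, 0, 0], 40], [[-0.96, -0.16, 0.015], [0, 0, 0], 40], [[-0.96, -0.16, 0.015], [0, 0, 0], 40], [[-0.96, -0.16, 0.015], [0, 0, 0], 40]])

```text
time: 17.2
tool_pos: [0.5188, -0.0653, 0.2285]
ee_rot: [[0.153, 0.988, -0.001], [0.988, -0.153, -0.0], [-0.0, -0.001, -1.0]]
ft_force: [0.2, 0.3, -1.2]
width: 0.0557
grasp_force: 30.0
```

arm_command(increments=[[[-0.96, -0.16, 0.015], [0, 0, 0], 40], [[-0.96, -0.16, 0.015], [0, 0, 0], 40], [[0, 0, 0], [0, 0, 0], 40], [[0, 0, 0], [0, 0, 0], 40]])

```text
time: 17.6
tool_pos: [0.5039, -0.1108, 0.2279]
ee_rot: [[0.154, 0.988, -0.0], [0.988, -0.154, 0.0], [0.0, -0.0, -1.0]]
ft_force: [-0.5, 0.2, -1.7]
width: 0.0556
grasp_force: 30.0
```

```bash
python3 - <<'E'
from fit import *
o=observe();print(np.round(o["joint_positions"],2),np.round(o["tool_pos"],4))
t,s=capture("top"),capture("side"); np.savez("top3.npz",**t); np.savez("side3.npz",**s)
M=np.array([.4893,-.1968,.15]);R=chuck(M,1.416);G=np.array(o["tool_pos"])+[0,0,.008];S=[G,G-.097*R[:,2],G-.042*R[:,2],M]
print("G,tip,hub end,mouth",proj(t,S).round(1).tolist(),proj(s,S).round(1).tolist())
out=np.hstack([cv2.resize(t["image"][230:310,360:440],(400,400),interpolation=cv2.INTER_CUBIC),cv2.resize(s["image"][255:335,270:350],(400,400),interpolation=cv2.INTER_CUBIC)])
cv2.imwrite("pics/pre.png",out[:,:,::-1])
E
```

```text
[-0.49  0.26  0.7   1.97 -0.2   0.98  0.15] [ 0.5039 -0.1108  0.2279]
G,tip,hub end,mouth [[369.9, 262.5], [391.5, 268.4], [379.5, 265.1], [397.1, 270.2]] [[303.1, 248.5], [309.1, 290.7], [305.7, 266.8], [310.2, 302.0]]
```

View pics/pre.png

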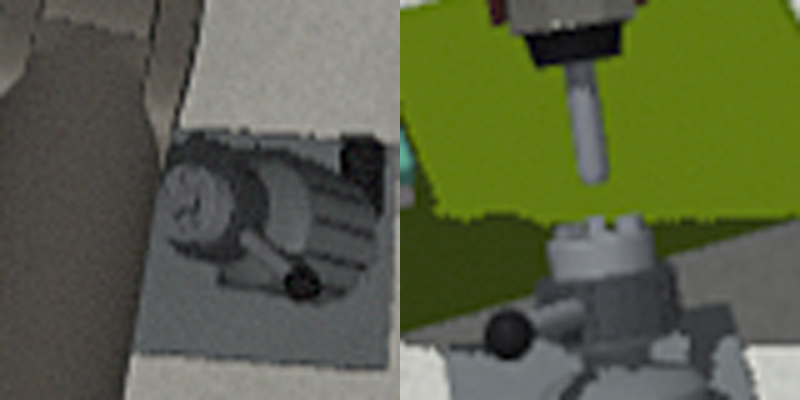

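The shank tip at side (309.2,291.6) lines up with the mouth centre at about (310,303). Sliding it in while watching the force.

arm_command(increments=[[[-0.28, -0.02, 0.28], [0, 0, 0], 40], [[-0.28, -0.02, 0.28], [0, 0, 0], 40], [[-0.28, 0, 0.28], [0, 0, 0], 40], [[0, 0, 0], [0, 0, 0], 40]])

```text
time: 18.1
tool_pos: [0.4985, -0.1331, 0.2057]
ee_rot: [[0.155, 0.988, -0.002], [0.988, -0.155, -0.001], [-0.001, -0.002, -1.0]]
ft_force: [0.3, -0.4, -1.5]
width: 0.0557
grasp_force: 30.0
```

arm_command(increments=[[[-0.28, 0, 0.28], [0, 0, 0], 40], [[0, 0, 0], [0, 0, 0], 40]])

```text
time: 18.3
tool_pos: [0.4979, -0.1397, 0.1992]
ee_rot: [[0.155, 0.988, -0.001], [0.988, -0.155, -0.0], [-0.001, -0.001, -1.0]]
ft_force: [-0.7, -0.1, -1.3]
width: 0.0559
grasp_force: 30.0
```

arm_command(increments=[[[-0.28, 0, 0.28], [0, 0, 0], 40], [[0, 0, 0], [0, 0, 0], 40]])

```text
time: 18.5
tool_pos: [0.4969, -0.1466, 0.1922]
ee_rot: [[0.154, 0.988, -0.001], [0.988, -0.154, -0.0], [-0.0, -0.001, -1.0]]
ft_force: [0.1, 0.4, -0.6]
width: 0.0559
grasp_force: 30.0
```

arm_command(increments=[[[-0.28, 0, 0.28], [0, 0, 0], 40], [[0, 0, 0], [0, 0, 0], 40]])

```text
time: 18.7
tool_pos: [0.4958, -0.1535, 0.1852]
ee_rot: [[0.154, 0.988, -0.001], [0.988, -0.154, -0.0], [-0.001, -0.001, -1.0]]
ft_force: [-0.3, -0.1, -1.7]
width: 0.056
grasp_force: 30.0
```

arm_command(increments=[[[-0.14, 0, 0.14], [0, 0, 0], 40], [[0, 0, 0], [0, 0, 0], 40]])

```text
time: 18.9
tool_pos: [0.4956, -0.1565, 0.1821]
ee_rot: [[0.154, 0.988, -0.001], [0.988, -0.154, -0.0], [-0.0, -0.001, -1.0]]
ft_force: [-0.6, -1.2, -1.8]
width: 0.0559
grasp_force: 30.0
```

arm_command(increments=[[[-0.06, 0, 0.06], [0, 0, 0], 40], [[0, 0, 0], [0, 0, 0], 40]])

```text
time: 19.1
tool_pos: [0.4956, -0.1576, 0.1808]
ee_rot: [[0.153, 0.988, -0.0], [0.988, -0.153, 0.0], [0.0, -0.0, -1.0]]
ft_force: [0.1, -0.7, -1.2]
width: 0.0556
grasp_force: 30.0
```

arm_command(increments=[[[-0.06, 0, 0.06], [0, 0, 0], 40], [[0, 0, 0], [0, 0, 0], 40]])

```text
time: 19.3
tool_pos: [0.4961, -0.1583, 0.1797]
ee_rot: [[0.153, 0.988, 0.001], [0.988, -0.153, 0.001], [0.001, 0.001, -1.0]]
ft_force: [0.4, 2.6, 1.7]
width: 0.0559
grasp_force: 30.0
```

arm_command(increments=[[[-0.05, 0, 0.05], [0, 0, 0], 40], [[0, 0, 0], [0, 0, 0], 40]])

```text
time: 19.5
tool_pos: [0.4964, -0.1582, 0.1791]
ee_rot: [[0.152, 0.988, 0.001], [0.988, -0.152, 0.003], [0.003, 0.001, -1.0]]
ft_force: [-1.0, 8.8, 10.7]
width: 0.0559
grasp_force: 30.0
```

arm_command(increments=[[[-0.05, 0, 0.05], [0, 0, 0], 40], [[0, 0, 0], [0, 0, 0], 40], [[0, 0, 0], [0, 0, 0], 40]])

```text
time: 19.8
tool_pos: [0.4965, -0.1581, 0.1781]
ee_rot: [[0.151, 0.989, 0.001], [0.989, -0.151, 0.005], [0.005, 0.001, -1.0]]
ft_force: [-2.8, 11.9, 14.6]
width: 0.0554
grasp_force: 30.0
```

```bash
python3 - <<'E'
from fit import *
s=capture("side"); o=observe(); print(np.round(o["ft_force"],1),np.round(o["tool_pos"],4))
M=np.array([.4893,-.1968,.15]);R=chuck(M,1.416)
print(proj(s,[M,M+.01*R[:,2],M+.072*R[:,2]]).round(1).tolist())
out=np.hstack([cv2.resize(s["image"][245:345,265:345],(480,600),interpolation=cv2.INTER_CUBIC)])
cv2.imwrite("pics/home.png",out[:,:,::-1])
E
```

```text
[-2.7 12.8 14.3] [ 0.4966 -0.1581  0.1782]
[[310.2, 302.0], [309.6, 297.6], [305.7, 270.5]]
```

View pics/home.png

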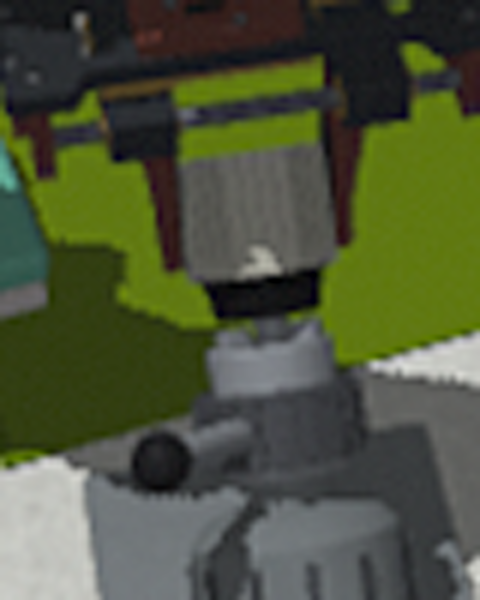

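The brush is home: the hub sits just off the jaws at crop (265,300), with about 19 N axial contact. I'll release it, back straight up and go round to the lever side.

arm_command(increments=[[[0.05, 0, -0.05], [0, 0, 0], 40], [[0, 0, 0], [0, 0, 0], 87], [[0, 0, 0], [0, 0, 0], 87], [[0, 0, 0], [0, 0, 0], 87], [[0, 0, 0], [0, 0, 0], 87]])

```text
time: 20.35
tool_pos: [0.4951, -0.1608, 0.178]
ee_rot: [[0.154, 0.988, -0.0], [0.988, -0.154, -0.0], [-0.0, -0.0, -1.0]]
ft_force: [-0.0, 0.3, 0.0]
width: 0.0843
grasp_force: 0.0
```

arm_command(increments=[[[0, 0, -0.4], [0, 0, 0], 87], [[0, 0, -0.9], [0, 0, 0], 87], [[0, 0, -1], [0, 0, 0], 87], [[0, 0, -1], [0, 0, 0], 87], [[0, 0, -1], [0, 0, 0], 87]])

```text
time: 20.85
tool_pos: [0.4951, -0.1607, 0.2873]
ee_rot: [[0.154, 0.988, 0.0], [0.988, -0.154, -0.0], [-0.0, 0.0, -1.0]]
ft_force: [-0.6, 1.1, 0.3]
width: 0.0871
grasp_force: 0.0
```

arm_command(increments=[[[-0.86, -0.72, 0], [0, 0, 0], 0], [[-0.86, -0.72, 0], [0, 0, 0], 0], [[-0.86, -0.72, 0], [0, 0, 0], 0], [[-0.86, -0.72, 0], [0, 0, 0], 0], [[-0.86, -0.72, 0], [0, 0, 0], 0]], newtons=20)

```text
time: 21.35
tool_pos: [0.3874, -0.2541, 0.2854]
ee_rot: [[0.155, 0.988, -0.001], [0.988, -0.155, 0.001], [0.001, -0.001, -1.0]]
ft_force: [0.7, -0.1, 0.0]
width: 0.0504
grasp_force: 0.0
```

arm_command(increments=[[[0, 0, 0], [0, 0, 0], 0], [[0, 0, 0], [0, 0, 0], 0], [[0, 0, 0], [0, 0, 0], 0]])

```text
time: 21.65
tool_pos: [0.3899, -0.2524, 0.2856]
ee_rot: [[0.153, 0.988, -0.0], [0.988, -0.153, 0.0], [0.0, -0.0, -1.0]]
ft_force: [0.4, -0.4, 0.1]
width: 0.0265
grasp_force: 0.0
```

```bash
python3 - <<'E'
from fit import *
o=observe();print(np.round(o["joint_positions"],2),np.round(o["tool_pos"],4),o["width"])
t,s=capture("top"),capture("side"); np.savez("top4.npz",**t); np.savez("side4.npz",**s)
M=np.array([.4893,-.1968,.15]);h=1.416;R=chuck(M,h)
for q in(0,.12,.2): print(q,ball(M,h,q).round(4),proj(t,ball(M,h,q)).round(1),proj(s,ball(M,h,q)).round(1))
# ball blob side
for nm,c,b in(("s",s,(284,302,314,330)),("t",t,(410,432,278,298))):
    I=c["image"][b[2]:b[3],b[0]:b[1]].mean(2); m=(I<48).astype(np.uint8); n,l,st,ce=cv2.connectedComponentsWithStats(m)
    if n>1: k=1+np.argmax(st[1:,4]); print(nm,st[k],ce[k]+[b[0],b[2]])
# brush: ring pts from side depth -> axis
P,uv,col=cloud(s,285,330,255,312); d=P-M; al=d@R[:,2]; m=(al>.022)&(al<.085)&(P[:,2]>.15)&(np.abs(d@R[:,0])<.045)&(np.abs(d@R[:,1])<.06)
al=al[m];lx=(d@R[:,0])[m];ly=(d@R[:,1])[m]
for a0 in range(22,84,8):
    k=(al>a0/1e3)&(al<(a0+8)/1e3)
    if k.sum()>3: print(a0,k.sum(),"x",lx[k].min().round(4),lx[k].max().round(4),"mid",((lx[k].min()+lx[k].max())/2).round(4),"ytop",np.percentile(ly[k],10).round(4))
E
```

```text
[-0.33  0.06  0.82  2.01 -0.05  1.09  0.36] [ 0.3899 -0.2524  0.2856] 0.02645656460904981
0 [ 0.422  -0.2523  0.1728] [[418.9 289.6]] [[288.2 322.4]]
0.12 [ 0.4291 -0.258   0.1774] [[420.7 286.9]] [[292.  322.1]]
0.2 [ 0.4342 -0.2615  0.18  ] [[421.8 284.9]] [[294.8 321.9]]
s [ 3  4 10  9 73] [291.56164384 321.71232877]
t [  0   0  17  20 193] [417.4611399  286.48186528]
22 76 x -0.0273 0.0282 mid 0.0004 ytop -0.0141
30 88 x -0.0272 0.0275 mid 0.0001 ytop -0.0191
38 90 x -0.027 0.0289 mid 0.001 ytop -0.0184
46 92 x -0.0267 0.0285 mid 0.0009 ytop -0.0168
54 89 x -0.0265 0.0294 mid 0.0015 ytop -0.015
62 90 x -0.0265 0.0286 mid 0.001 ytop -0.0139
70 68 x -0.0264 0.0296 mid 0.0016 ytop -0.0123
```

The brush is in the chuck with its shank resting in the open jaws, drooping about 10° as expected. The ball matches q≈0.12. Now I'll lower the closed fingers beside the ball.

arm_command(increments=[[[0, 0, 0.88], [0, 0, 0], 0], [[0, 0, 0.88], [0, 0, 0], 0], [[0, 0, 0.88], [0, 0, 0], 0], [[0, 0, 0.88], [0, 0, 0], 0], [[0, 0, 0.88], [0, 0, 0], 0]])

```text
time: 22.25
tool_pos: [0.3904, -0.2522, 0.1746]
ee_rot: [[0.152, 0.988, -0.0], [0.988, -0.152, -0.0], [-0.0, -0.0, -1.0]]
ft_force: [0.7, 0.7, 0.8]
width: 0.0003
grasp_force: 0.0
```

arm_command(increments=[[[0, 0.32, 0], [0, 0, 0], 0], [[0, 0, 0], [0, 0, 0], 0], [[0, 0.16, 0], [0, 0, 0], 0], [[0, 0, 0], [0, 0, 0], 0]])

```text
time: 22.65
tool_pos: [0.4031, -0.2549, 0.1767]
ee_rot: [[0.153, 0.988, 0.002], [0.988, -0.153, -0.001], [-0.0, 0.002, -1.0]]
ft_force: [-0.3, -0.7, 0.5]
width: 0.0007
grasp_force: 0.0
```

arm_command(increments=[[[0, 0.16, 0], [0, 0, 0], 0], [[0, 0, 0], [0, 0, 0], 0]])

```text
time: 22.85
tool_pos: [0.4065, -0.2553, 0.1762]
ee_rot: [[0.153, 0.988, 0.001], [0.988, -0.153, -0.0], [-0.0, 0.001, -1.0]]
ft_force: [-0.3, -0.7, -0.5]
width: 0.0004
grasp_force: 0.0
```

arm_command(increments=[[[0, 0.16, 0], [0, 0, 0], 0], [[0, 0, 0], [0, 0, 0], 0]])

```text
time: 23.05
tool_pos: [0.4094, -0.2558, 0.1756]
ee_rot: [[0.153, 0.988, -0.001], [0.988, -0.153, 0.0], [0.0, -0.001, -1.0]]
ft_force: [-1.5, 0.0, 1.6]
width: 0.0003
grasp_force: 0.7
```

arm_command(increments=[[[-0.06, 0.17, -0.06], [0, 0, 0], 0], [[-0.06, 0.17, -0.06], [0, 0, 0], 0], [[-0.06, 0.17, -0.06], [0, 0, 0], 0], [[-0.06, 0.17, -0.06], [0, 0, 0], 0], [[-0.06, 0.17, -0.06], [0, 0, 0], 0]])

```text
time: 23.55
tool_pos: [0.4275, -0.2672, 0.1831]
ee_rot: [[0.155, 0.988, -0.003], [0.988, -0.155, 0.001], [0.0, -0.003, -1.0]]
ft_force: [-8.1, -1.3, 6.8]
width: 0.0004
grasp_force: 3.7
```

arm_command(increments=[[[-0.025, 0.19, -0.025], [0, 0, 0], 0], [[-0.025, 0.19, -0.025], [0, 0, 0], 0], [[-0.025, 0.19, -0.025], [0, 0, 0], 0]])

```text
time: 23.85
tool_pos: [0.4419, -0.2713, 0.185]
ee_rot: [[0.155, 0.988, -0.002], [0.988, -0.155, 0.0], [-0.0, -0.002, -1.0]]
ft_force: [-6.3, -1.5, 3.4]
width: 0.0001
grasp_force: 2.6
```

arm_command(increments=[[[-0.025, 0.19, -0.025], [0, 0, 0], 0], [[-0.025, 0.19, -0.025], [0, 0, 0], 0], [[-0.025, 0.19, -0.025], [0, 0, 0], 0]])

```text
time: 24.15
tool_pos: [0.456, -0.2753, 0.1869]
ee_rot: [[0.154, 0.988, -0.002], [0.988, -0.154, -0.0], [-0.0, -0.002, -1.0]]
ft_force: [-5.5, -1.1, 3.2]
width: 0.0001
grasp_force: 2.3
```

```bash
cat > ballq.py <<'E'
from fit import *
def look():
    s=capture("side"); M=np.array([.4893,-.1968,.15]);h=1.416
    o=observe();print(np.round(o["tool_pos"],4),np.round(o["ft_force"],1))
    R=chuck(M,h)
    P,uv,col=cloud(s,285,330,255,312); d=P-M; al=d@R[:,2]; m=(al>.022)&(al<.085)&(P[:,2]>.15)&(np.abs(d@R[:,0])<.045)&(np.abs(d@R[:,1])<.06)
    al=al[m];lx=(d@R[:,0])[m];ly=(d@R[:,1])[m]
    for a0 in range(22,78,8):
        k=(al>a0/1e3)&(al<(a0+8)/1e3)
        if k.sum()>3: print(a0,k.sum(),"midx",((lx[k].min()+lx[k].max())/2).round(4),"ytop",np.percentile(ly[k],10).round(4))
    I=s["image"].mean(2)
    for q in np.arange(0,1.85,.1):
        u,v=proj(s,ball(M,h,q))[0].round().astype(int); print(round(q,2),(u,v),int(I[v-2:v+3,u-2:u+3].mean()),end="; ")
E
python3 -c "from ballq import look;look()"
```

```text
[ 0.4569 -0.2754  0.187 ] [-4.4 -1.9  1.1]
30 10 midx 0.0249 ytop -0.0149
38 4 midx 0.0246 ytop -0.0124
0.0 (np.int64(288), np.int64(322)) 80; 0.1 (np.int64(291), np.int64(322)) 77; 0.2 (np.int64(295), np.int64(322)) 72; 0.3 (np.int64(299), np.int64(322)) 50; 0.4 (np.int64(302), np.int64(321)) 38; 0.5 (np.int64(306), np.int64(321)) 33; 0.6 (np.int64(310), np.int64(320)) 33; 0.7 (np.int64(314), np.int64(319)) 22; 0.8 (np.int64(318), np.int64(319)) 22; 0.9 (np.int64(322), np.int64(318)) 39; 1.0 (np.int64(326), np.int64(317)) 78; 1.1 (np.int64(330), np.int64(317)) 94; 1.2 (np.int64(333), np.int64(316)) 111; 1.3 (np.int64(336), np.int64(315)) 168; 1.4 (np.int64(339), np.int64(314)) 198; 1.5 (np.int64(342), np.int64(314)) 196; 1.6 (np.int64(344), np.int64(313)) 195; 1.7 (np.int64(346), np.int64(312)) 197; 1.8 (np.int64(347), np.int64(312)) 196;
```

arm_command(increments=[[[0, 0.14, 0], [0, 0, 0], 0], [[0, 0.14, 0], [0, 0, 0], 0], [[0, 0.14, 0], [0, 0, 0], 0], [[0, 0, 0], [0, 0, 0], 0]])

```text
time: 24.6
tool_pos: [0.4671, -0.2766, 0.1869]
ee_rot: [[0.154, 0.988, -0.001], [0.988, -0.154, -0.0], [-0.0, -0.001, -1.0]]
ft_force: [-3.5, -1.0, 1.5]
width: 0.0007
grasp_force: 1.5
```

arm_command(increments=[[[0, 0.08, 0.01], [0, 0, 0], 0], [[0, 0.04, 0.01], [0, 0, 0], 0], [[0, 0, 0], [0, 0, 0], 0]])

```text
time: 24.9
tool_pos: [0.4701, -0.2766, 0.1864]
ee_rot: [[0.153, 0.988, -0.001], [0.988, -0.153, 0.0], [0.0, -0.001, -1.0]]
ft_force: [-4.1, -0.1, 2.8]
width: 0.0004
grasp_force: 2.3
```

arm_command(increments=[[[0, 0.04, 0.01], [0, 0, 0], 0], [[0, 0.04, 0.01], [0, 0, 0], 0], [[0, 0, 0], [0, 0, 0], 0]])

```text
time: 25.2
tool_pos: [0.4723, -0.2767, 0.1858]
ee_rot: [[0.153, 0.988, -0.0], [0.988, -0.153, 0.0], [0.0, -0.0, -1.0]]
ft_force: [-3.4, 0.5, 2.4]
width: 0.0006
grasp_force: 2.2
```

arm_command(increments=[[[0, 0.04, 0.01], [0, 0, 0], 0], [[0, 0.04, 0.01], [0, 0, 0], 0], [[0, 0, 0], [0, 0, 0], 0]])

```text
time: 25.5
tool_pos: [0.4745, -0.277, 0.1854]
ee_rot: [[0.153, 0.988, 0.0], [0.988, -0.153, 0.0], [0.0, -0.0, -1.0]]
ft_force: [-4.7, 0.3, 3.2]
width: 0.0006
grasp_force: 2.1
```

arm_command(increments=[[[0, 0.04, 0.01], [0, 0, 0], 0], [[0, 0.04, 0.01], [0, 0, 0], 0], [[0, 0, 0], [0, 0, 0], 0]])

```text
time: 25.8
tool_pos: [0.4765, -0.2774, 0.1848]
ee_rot: [[0.153, 0.988, -0.0], [0.988, -0.153, 0.0], [0.0, -0.0, -1.0]]
ft_force: [-5.1, 1.0, 2.6]
width: 0.0007
grasp_force: 2.1
```

arm_command(increments=[[[0, 0.04, 0.01], [0, 0, 0], 0], [[0, 0, 0], [0, 0, 0], 0]])

```text
time: 26.0
tool_pos: [0.4775, -0.2775, 0.1846]
ee_rot: [[0.153, 0.988, -0.0], [0.988, -0.153, 0.0], [0.0, -0.0, -1.0]]
ft_force: [-4.4, 1.8, 4.4]
width: 0.0005
grasp_force: 2.2
```

arm_command(increments=[[[0, 0.04, 0.01], [0, 0, 0], 0], [[0, 0, 0], [0, 0, 0], 0]])

```text
time: 26.2
tool_pos: [0.4784, -0.2777, 0.1844]
ee_rot: [[0.153, 0.988, -0.0], [0.988, -0.153, 0.0], [0.0, -0.0, -1.0]]
ft_force: [-4.2, 1.8, 3.1]
width: 0.0005
grasp_force: 2.3
```

arm_command(increments=[[[0, 0.04, 0.01], [0, 0, 0], 0], [[0, 0, 0], [0, 0, 0], 0]])

```text
time: 26.4
tool_pos: [0.4793, -0.2779, 0.1841]
ee_rot: [[0.153, 0.988, -0.0], [0.988, -0.153, 0.0], [0.0, -0.0, -1.0]]
ft_force: [-4.5, 1.4, 3.0]
width: 0.0006
grasp_force: 2.4
```

arm_command(increments=[[[0, 0.04, 0.01], [0, 0, 0], 0], [[0, 0, 0], [0, 0, 0], 0]])

```text
time: 26.6
tool_pos: [0.4803, -0.278, 0.1839]
ee_rot: [[0.153, 0.988, -0.0], [0.988, -0.153, 0.0], [0.0, -0.0, -1.0]]
ft_force: [-5.1, 1.5, 3.6]
width: 0.0007
grasp_force: 2.4
```

arm_command(increments=[[[0, 0.04, 0.01], [0, 0, 0], 0], [[0, 0, 0], [0, 0, 0], 0]])

```text
time: 26.8
tool_pos: [0.4812, -0.2782, 0.1836]
ee_rot: [[0.153, 0.988, -0.0], [0.988, -0.153, 0.0], [0.0, -0.0, -1.0]]
ft_force: [-4.6, 2.0, 3.8]
width: 0.0003
grasp_force: 2.5
```

arm_command(increments=[[[0, 0.04, 0.01], [0, 0, 0], 0], [[0, 0, 0], [0, 0, 0], 0]])

```text
time: 27.0
tool_pos: [0.4821, -0.2784, 0.1834]
ee_rot: [[0.153, 0.988, -0.0], [0.988, -0.153, 0.0], [0.0, -0.0, -1.0]]
ft_force: [-5.4, 1.6, 3.7]
width: 0.0003
grasp_force: 2.6
```

arm_command(increments=[[[0, 0.03, 0.01], [0, 0, 0], 0], [[0, 0, 0], [0, 0, 0], 0]])

```text
time: 27.2
tool_pos: [0.4827, -0.2785, 0.1831]
ee_rot: [[0.153, 0.988, -0.001], [0.988, -0.153, 0.0], [0.0, -0.001, -1.0]]
ft_force: [-5.0, 1.7, 5.1]
width: 0.0001
grasp_force: 2.8
```

arm_command(increments=[[[0, 0.03, 0.01], [0, 0, 0], 0], [[0, 0, 0], [0, 0, 0], 0]])

```text
time: 27.4
tool_pos: [0.4834, -0.2786, 0.1829]
ee_rot: [[0.153, 0.988, -0.001], [0.988, -0.153, 0.0], [0.0, -0.001, -1.0]]
ft_force: [-6.0, 1.4, 4.5]
width: 0.0007
grasp_force: 2.9
```

```bash
python3 -c "
from ballq import look;look()"
```

```text
[ 0.4835 -0.2787  0.1829] [-5.   1.5  3.6]
54 5 midx -0.0265 ytop -0.0101
62 7 midx -0.0267 ytop -0.0106
70 5 midx -0.0261 ytop -0.0106
0.0 (np.int64(288), np.int64(322)) 80; 0.1 (np.int64(291), np.int64(322)) 77; 0.2 (np.int64(295), np.int64(322)) 72; 0.3 (np.int64(299), np.int64(322)) 61; 0.4 (np.int64(302), np.int64(321)) 59; 0.5 (np.int64(306), np.int64(321)) 64; 0.6 (np.int64(310), np.int64(320)) 66; 0.7 (np.int64(314), np.int64(319)) 45; 0.8 (np.int64(318), np.int64(319)) 34; 0.9 (np.int64(322), np.int64(318)) 34; 1.0 (np.int64(326), np.int64(317)) 26; 1.1 (np.int64(330), np.int64(317)) 20; 1.2 (np.int64(333), np.int64(316)) 70; 1.3 (np.int64(336), np.int64(315)) 174; 1.4 (np.int64(339), np.int64(314)) 196; 1.5 (np.int64(342), np.int64(314)) 195; 1.6 (np.int64(344), np.int64(313)) 195; 1.7 (np.int64(346), np.int64(312)) 196; 1.8 (np.int64(347), np.int64(312)) 196;
```

arm_command(increments=[[[0, 0.03, 0.01], [0, 0, 0], 0], [[0, 0, 0], [0, 0, 0], 0]])

```text
time: 27.65
tool_pos: [0.4841, -0.2787, 0.1826]
ee_rot: [[0.153, 0.988, -0.001], [0.988, -0.153, 0.0], [0.0, -0.001, -1.0]]
ft_force: [-5.1, 1.8, 4.7]
width: 0.0007
grasp_force: 3.0
```

arm_command(increments=[[[0, 0.03, 0.01], [0, 0, 0], 0], [[0, 0, 0], [0, 0, 0], 0]])

```text
time: 27.85
tool_pos: [0.4848, -0.2789, 0.1824]
ee_rot: [[0.153, 0.988, -0.001], [0.988, -0.153, 0.0], [0.0, -0.001, -1.0]]
ft_force: [-5.3, 3.1, 4.7]
width: 0.0005
grasp_force: 3.0
```

arm_command(increments=[[[0, 0.03, 0.01], [0, 0, 0], 0], [[0, 0, 0], [0, 0, 0], 0]])

```text
time: 28.05
tool_pos: [0.4855, -0.279, 0.1821]
ee_rot: [[0.153, 0.988, -0.001], [0.988, -0.153, 0.0], [0.0, -0.001, -1.0]]
ft_force: [-6.3, 2.1, 4.2]
width: 0.0006
grasp_force: 3.1
```

arm_command(increments=[[[0, 0.04, 0.01], [0, 0, 0], 0], [[0, 0, 0], [0, 0, 0], 0]])

```text
time: 28.25
tool_pos: [0.4864, -0.2791, 0.1818]
ee_rot: [[0.153, 0.988, -0.001], [0.988, -0.153, 0.001], [0.0, -0.001, -1.0]]
ft_force: [-6.4, 1.5, 5.1]
width: 0.0006
grasp_force: 3.2
```

arm_command(increments=[[[0, 0.04, 0.01], [0, 0, 0], 0], [[0, 0, 0], [0, 0, 0], 0]])

```text
time: 28.45
tool_pos: [0.4873, -0.2792, 0.1816]
ee_rot: [[0.153, 0.988, -0.001], [0.988, -0.153, 0.001], [0.001, -0.001, -1.0]]
ft_force: [-7.1, 1.8, 5.4]
width: 0.0007
grasp_force: 3.4
```

arm_command(increments=[[[0, 0.04, 0.01], [0, 0, 0], 0], [[0, 0, 0], [0, 0, 0], 0]])

```text
time: 28.65
tool_pos: [0.4882, -0.2793, 0.1813]
ee_rot: [[0.153, 0.988, -0.001], [0.988, -0.153, 0.001], [0.001, -0.002, -1.0]]
ft_force: [-6.7, 2.6, 5.8]
width: 0.0004
grasp_force: 3.6
```

arm_command(increments=[[[0, 0.04, 0.01], [0, 0, 0], 0], [[0, 0, 0], [0, 0, 0], 0]])

```text
time: 28.85
tool_pos: [0.4891, -0.2794, 0.181]
ee_rot: [[0.153, 0.988, -0.002], [0.988, -0.153, 0.001], [0.001, -0.002, -1.0]]
ft_force: [-7.6, 2.5, 6.5]
width: 0.0006
grasp_force: 3.8
```

arm_command(increments=[[[0, 0.04, 0.01], [0, 0, 0], 0], [[0, 0, 0], [0, 0, 0], 0]])

```text
time: 29.05
tool_pos: [0.4899, -0.2794, 0.1808]
ee_rot: [[0.153, 0.988, -0.002], [0.988, -0.153, 0.001], [0.001, -0.002, -1.0]]
ft_force: [-7.3, 2.8, 6.3]
width: 0.0003
grasp_force: 3.9
```

arm_command(increments=[[[0, 0.04, 0.01], [0, 0, 0], 0], [[0, 0, 0], [0, 0, 0], 0], [[0, 0, 0], [0, 0, 0], 0]])

```text
time: 29.35
tool_pos: [0.4908, -0.2796, 0.1805]
ee_rot: [[0.153, 0.988, -0.002], [0.988, -0.153, 0.001], [0.001, -0.002, -1.0]]
ft_force: [-8.2, 2.3, 5.7]
width: 0.0003
grasp_force: 4.1
```

```bash
cat > tang.py <<'E'
from fit import *
M=np.array([.4893,-.1968,.15]);h=1.416;R=chuck(M,h)
F=[]
for _ in range(6): capture("side"); F.append(observe()["ft_force"])
o=observe();F=-np.mean(F,0); B=np.array(o["tool_pos"])+np.array([.988,-.153,0])*.0198
q=.75+np.arcsin(np.clip((B-M)@R[:,0]/.085,-1,1))
tg=R@np.array([np.cos(q-.75),np.sin(q-.75),0])
print("q",q,"F",F.round(2),"tangential",F@tg, "moment equiv",F@tg, o["time"])
E
python3 tang.py
```

```text
q 1.1616982878972457 F [ 7.63 -3.26 -6.1 ] tangential 8.51248994514054 moment equiv 8.51248994514054 29.65
```

arm_command(increments=[[[0, 0.04, 0], [0, 0, 0], 0], [[0, 0, 0], [0, 0, 0], 0]])

```text
time: 29.85
tool_pos: [0.4915, -0.2795, 0.1803]
ee_rot: [[0.153, 0.988, -0.003], [0.988, -0.153, 0.002], [0.001, -0.003, -1.0]]
ft_force: [-7.7, 3.1, 5.7]
width: 0.0006
grasp_force: 4.4
```

arm_command(increments=[[[0, 0.04, 0], [0, 0, 0], 0], [[0, 0, 0], [0, 0, 0], 0]])

```text
time: 30.05
tool_pos: [0.4923, -0.2795, 0.1802]
ee_rot: [[0.153, 0.988, -0.003], [0.988, -0.153, 0.002], [0.002, -0.004, -1.0]]
ft_force: [-8.9, 3.6, 6.3]
width: 0.0002
grasp_force: 4.7
```

arm_command(increments=[[[0, 0.04, 0], [0, 0, 0], 0], [[0, 0, 0], [0, 0, 0], 0], [[0, 0, 0], [0, 0, 0], 0]])

```text
time: 30.35
tool_pos: [0.493, -0.2795, 0.18]
ee_rot: [[0.153, 0.988, -0.004], [0.988, -0.153, 0.003], [0.002, -0.004, -1.0]]
ft_force: [-9.9, 3.9, 5.7]
width: 0.0006
grasp_force: 4.9
```

```bash
python3 tang.py
```

```text
q 1.1897352588569752 F [ 8.8  -4.01 -5.29] tangential 9.239945220779758 moment equiv 9.239945220779758 30.65
```

arm_command(increments=[[[0, 0.04, 0], [0, 0, 0], 0], [[0, 0, 0], [0, 0, 0], 0], [[0, 0, 0], [0, 0, 0], 0]])

```text
time: 30.95
tool_pos: [0.4937, -0.2794, 0.1799]
ee_rot: [[0.153, 0.988, -0.004], [0.988, -0.153, 0.003], [0.002, -0.005, -1.0]]
ft_force: [-9.6, 3.9, 6.0]
width: 0.0001
grasp_force: 5.2
```

arm_command(increments=[[[0, -0.3, 0], [0, 0, 0], 0], [[0, -0.6, 0], [0, 0, 0], 0], [[0, -0.8, -0.2], [0, 0, 0], 0], [[0, -1, -0.6], [0, 0, 0], 0], [[0, -1, -0.8], [0, 0, 0], 0]])

```text
time: 31.45
tool_pos: [0.4044, -0.2664, 0.2207]
ee_rot: [[0.153, 0.988, 0.001], [0.988, -0.153, -0.001], [-0.001, 0.001, -1.0]]
ft_force: [-0.5, 0.1, 0.9]
width: 0.0007
grasp_force: 0.0
```

arm_command(increments=[[[-0.3, -1, -1], [0, 0, 0], 0], [[-0.3, -1, -1], [0, 0, 0], 0], [[0, -1, -1], [0, 0, 0], 0], [[0, 0, 0], [0, 0, 0], 0]])

```text
time: 31.85
tool_pos: [0.3279, -0.2712, 0.2987]
ee_rot: [[0.156, 0.988, 0.011], [0.988, -0.156, 0.001], [0.003, 0.01, -1.0]]
ft_force: [0.2, -0.5, 0.6]
width: 0.0004
grasp_force: 0.0
```

```bash
python3 -c "
from ballq import *;look()
t=capture('top');s=capture('side');np.savez('top5.npz',**t);np.savez('side5.npz',**s)
M=np.array([.4893,-.1968,.15]);R=chuck(M,1.416)
for c in(t,s):
  print()
  for q in(1.1,1.15,1.2,1.25): print(q,proj(c,ball(M,1.416,q)).round(1))
for nm,c,b in(('s',s,(315,345,306,328)),('t',t,(408,440,248,275))):
    I=c['image'][b[2]:b[3],b[0]:b[1]].mean(2); m=(I<45).astype(np.uint8); n,l,st,ce=cv2.connectedComponentsWithStats(m); print(nm,[(st[k].tolist(),(ce[k]+[b[0],b[2]]).round(1).tolist()) for k in range(1,n) if st[k,4]>15])
"
```

```text
[ 0.3291 -0.2702  0.2974] [ 0.5  0.5 -0.4]
22 70 midx -0.0013 ytop -0.0228
30 92 midx 0.0 ytop -0.0281
38 94 midx -0.0004 ytop -0.0271
46 93 midx 0.0 ytop -0.0272
54 92 midx -0.0001 ytop -0.0276
62 94 midx 0.0002 ytop -0.0274
70 54 midx -0.0 ytop -0.0268
0.0 (np.int64(288), np.int64(322)) 163; 0.1 (np.int64(291), np.int64(322)) 157; 0.2 (np.int64(295), np.int64(322)) 145; 0.3 (np.int64(299), np.int64(322)) 89; 0.4 (np.int64(302), np.int64(321)) 62; 0.5 (np.int64(306), np.int64(321)) 64; 0.6 (np.int64(310), np.int64(320)) 68; 0.7 (np.int64(314), np.int64(319)) 67; 0.8 (np.int64(318), np.int64(319)) 59; 0.9 (np.int64(322), np.int64(318)) 69; 1.0 (np.int64(326), np.int64(317)) 30; 1.1 (np.int64(330), np.int64(317)) 22; 1.2 (np.int64(333), np.int64(316)) 50; 1.3 (np.int64(336), np.int64(315)) 168; 1.4 (np.int64(339), np.int64(314)) 199; 1.5 (np.int64(342), np.int64(314)) 197; 1.6 (np.int64(344), np.int64(313)) 197; 1.7 (np.int64(346), np.int64(312)) 199; 1.8 (np.int64(347), np.int64(312)) 198; 
1.1 [[424.9 260.3]]
1.15 [[424.5 259.1]]
1.2 [[424.1 257.8]]
1.25 [[423.6 256.6]]

1.1 [[329.9 316.6]]
1.15 [[331.6 316.3]]
1.2 [[333.3 315.9]]
1.25 [[334.9 315.5]]
s [([10, 6, 10, 10, 78], [329.2, 316.6])]
t [([0, 9, 11, 18, 61], [411.3, 264.3]), ([9, 9, 22, 18, 262], [428.3, 265.4])]
```

```bash
python3 -c "
from fit import *
M=np.array([.4893,-.1968,.15]);R=chuck(M,1.416)
for f in('side4.npz','side5.npz'):
  s=load(f);P,uv,col=cloud(s,285,330,250,312);d=(P-M)@R
  m=(abs(d[:,0])<.015)&(d[:,1]<.0)&(d[:,1]>-.04)&(d[:,2]>0)&(d[:,2]<.1)
  g=col[m].mean(1); print(f,'rim al',np.sort(d[m,2])[-8:].round(4)); k=np.round(d[m,2]*500)*2
  print([(int(a),int(g[k==a].mean())) for a in np.unique(k)])
from workcell import observe
print(observe()['time'])
"
```

```text
side4.npz rim al [0.0762 0.0765 0.0769 0.0772 0.0775 0.0778 0.0778 0.0781]
[(0, 107), (2, 118), (4, 105), (6, 103), (8, 92), (10, 70), (12, 62), (14, 22), (16, 20), (18, 24), (20, 25), (22, 26), (24, 24), (26, 22), (28, 18), (30, 14), (32, 79), (34, 137), (36, 164), (38, 163), (40, 162), (42, 159), (44, 157), (46, 154), (48, 154), (50, 153), (52, 153), (54, 158), (56, 158), (58, 157), (60, 155), (62, 154), (64, 153), (66, 154), (68, 159), (70, 156), (72, 141), (74, 148), (76, 145), (78, 115)]
side5.npz rim al [0.0737 0.0738 0.074  0.0741 0.0744 0.0744 0.0747 0.0747]
[(0, 129), (2, 100), (4, 81), (6, 79), (8, 84), (10, 72), (12, 42), (14, 17), (16, 19), (18, 21), (20, 21), (22, 18), (24, 14), (26, 11), (28, 81), (30, 131), (32, 161), (34, 152), (36, 150), (38, 148), (40, 145), (42, 145), (44, 144), (46, 149), (48, 147), (50, 146), (52, 145), (54, 149), (56, 145), (58, 144), (60, 144), (62, 148), (64, 149), (66, 146), (68, 145), (70, 148), (72, 148), (74, 122)]
32.0
```

```bash
python3 -c "
from h import *
a=cv2.resize(cv2.imread('pics/home.png'),(80,100),interpolation=cv2.INTER_AREA).mean(2)
b=load('side5.npz')['image'][245:345,265:345].mean(2)
for u in(38,40,42,44,46,48): print(u,a[40:58,u].astype(int).tolist(),b[40:58,u].astype(int).tolist())
A=cv2.imread('pics/home.png').mean(2);B=cv2.resize(load('side5.npz')['image'][245:345,265:345],(480,600),interpolation=cv2.INTER_CUBIC).mean(2)
# sub-pixel ring/hub edge (max gradient) and shank/hub edge
for n,I in(('home',A),('now',B)):
  e=[];f=[]
  for u in range(225,310,6):
    g=np.gradient(cv2.GaussianBlur(I,(0,0),3)[:,u]); e.append(255+np.argmin(g[255:300])); f.append(290+np.argmax(g[290:330]))
  print(n,(np.array(e)/6).round(1).tolist(),(np.array(f)/6).round(1).tolist())
"
```

```text
38 [88, 88, 88, 87, 87, 90, 61, 10, 12, 14, 21, 20, 20, 41, 67, 99, 110, 107] [153, 142, 143, 154, 159, 140, 80, 7, 18, 24, 21, 20, 17, 52, 79, 109, 121, 113]
40 [94, 93, 94, 94, 117, 125, 82, 13, 15, 20, 24, 19, 15, 46, 73, 90, 101, 101] [155, 157, 156, 151, 152, 125, 59, 4, 18, 20, 23, 23, 15, 66, 88, 90, 103, 100]
42 [95, 137, 143, 124, 150, 136, 63, 10, 14, 24, 24, 20, 19, 56, 74, 70, 63, 79] [151, 152, 155, 156, 165, 122, 23, 13, 14, 23, 25, 23, 28, 59, 74, 72, 67, 91]
44 [90, 121, 156, 166, 169, 119, 27, 17, 22, 21, 21, 18, 29, 67, 82, 77, 74, 106] [145, 151, 156, 159, 160, 113, 4, 18, 18, 25, 22, 17, 41, 72, 81, 80, 72, 110]
46 [94, 93, 93, 96, 126, 100, 13, 9, 19, 21, 18, 19, 35, 66, 76, 73, 71, 115] [152, 155, 156, 162, 129, 56, 9, 14, 24, 22, 22, 12, 53, 71, 73, 73, 65, 117]
48 [96, 97, 98, 100, 89, 55, 13, 11, 19, 19, 17, 15, 54, 76, 71, 66, 86, 120] [159, 159, 158, 165, 130, 51, 6, 18, 18, 20, 18, 15, 69, 96, 82, 71, 90, 124]
home [46.7, 46.7, 46.7, 46.7, 46.3, 46.2, 45.8, 45.8, 45.8, 45.8, 45.7, 45.5, 45.0, 44.7, 44.7] [54.8, 54.7, 54.2, 53.3, 53.2, 53.0, 53.0, 53.0, 53.0, 52.8, 52.3, 52.2, 52.2, 51.8, 51.5]
now [46.5, 46.5, 46.2, 46.2, 46.0, 45.8, 45.7, 45.7, 45.5, 45.2, 45.0, 45.0, 44.8, 44.7, 44.7] [53.5, 53.3, 53.2, 53.2, 53.2, 53.0, 53.0, 52.7, 52.5, 52.2, 52.0, 52.2, 52.0, 51.5, 51.3]
```

The brush sits within about 0.5 mm of where it was pushed home. It is straight and clamped, and the robot is clear of everything.

```bash
python3 -c "
from workcell import sign_off; print(sign_off())"
```

```text
the job is handed in; nothing more can be done
None
```

The job is handed in at about 32 s: the brush was laid on the cloth, re-gripped, slid home (last check within about 0.5 mm, straight) and clamped at about 10 N on the lever ball; I viewed 11 pictures, one over the limit of 10.

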